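# Feed a cold tube block along the guide rail past the reader with a push stick

## Task

The tube block is too cold to touch: take the push stick from its stand, put its tip in the pocket in the block's side and press the block flat against the guide rail before feeding it. Then, feed it gently along the rail past the reader until it is fully home against the red end stop, with the stick still in the pocket keeping it pressed flat on the rail with about 6 N all the way: the rail takes no more than 14 N and the stick must not push over 25 N, so no knocks. Finally stand the stick back in its stand, leaving the block home and flat on the rail, and do not disturb the tip box, well plate or jar.

Things in the scene. Friction and masses are not known exactly. Their poses are not given: they have to be found in the camera images.
- track: Infeed track, fixed on the bench: white plate 8 mm thick, 370 mm long (local y -185 to +185), 130 mm wide (local x -85 to +45). Origin: on the bench at mid-length. Local +y is the feed direction, +x points towards the rail, z up. The rail's working face is the plane local x = +30 mm, the red end stop's face the plane local y = +160 mm.
- track_home (a point): Where the rail's working face meets the end stop's face, on top of the plate (track frame +30, +160, +8 mm). The red stop is rigid, 30 mm tall above the plate and spans local x -41 to +29 mm.
- track_reader (a point): On the rail's working face opposite the reader's middle, on top of the plate (track frame +30, 0, +8 mm). The reader is a grey box 60 mm tall behind the rail (local x +62 to +98, y -25 to +25 mm).
- rail: Guide rail of the track, a rigid fixed aluminium bar 350 mm long along local y, 12 mm thick, top 34 mm above the bench. Its frame is the same as the track's (same origin and axes).
- block: Cold tube block, blue, loose on the plate: 68 mm (local x -38 to +30) by 110 mm (y) by 40 mm tall, tubes on top to 50 mm; about 0.45 kg, friction 0.3. Origin: on its underside, mid-length. Its +x side goes against the rail, its +y end leads. A pocket is cut in its -x side. It starts near the track's -y end, off the rail, a little askew. Home: origin at x 0, y +105 mm of the track.
- block_pocket (a point): Centre of the pocket's back wall (block frame -4, -25, +20 mm). The pocket is open to the side, top and bottom, 30 mm long in y, 34 mm deep. A stiff black pad on its back wall stands 1 to 20 mm proud: set differently each time, not measured, so press by feel. Pressing the pad pushes the block to the rail; pushing the pocket's leading end wall (block y -10 mm) feeds it.
- block_lead (a point): Leading corner of the block's rail side, half-way up (block frame +30, +55, +20 mm).
- block_tail (a point): Trailing corner of the block's rail side, half-way up (block frame +30, -55, +20 mm).
- stick: Push stick, rigid, 60 g, 134 mm tall: round white shaft 14 mm in diameter and 62 mm long at the bottom, above it an orange square handle 24 by 24 mm, 70 mm tall. Origin: centre of the shaft's foot. z runs up to the handle; x and y are square to the handle's faces. It starts upright in the stand's socket.
- stick_handle (a point): Centre of the stick's orange handle, 97 mm above the shaft's foot.
- stick_tip (a point): Centre of the foot of the stick's shaft.
- stand: Stick stand, fixed on the bench: grey block 60 by 60 mm, 50 mm tall, on a 90 by 90 mm foot, with a square socket 22 by 22 mm, open at the top, its floor 5 mm above the bench. Origin: on the bench under the socket's axis.
- stand_mouth (a point): Centre of the socket's mouth, 50 mm above the bench.
- tipbox: Bystander: pipette tip box with a pink deck, 85 by 75 mm, 53 mm tall. Origin: centre of its underside. The stand and this box may have their places exchanged.
- wellplate: Bystander: clear well plate, 85 by 127 mm, 18 mm tall, behind the rail. Origin: centre of its underside.
- reagent: Bystander: small jar, 44 mm in diameter, 75 mm tall, behind the rail. Origin: centre of its underside.

How it is judged:
By the outcome, as a careful person would: the job done as asked, in the order asked, and still so for the second after the job is handed in, with the robot touching nothing.
It also fails if it takes over 72 s, if anything falls off the work surface, if the arm or the gripper's body presses on something with over 40 N, if the wrist force passes 120 N, or if a joint passes its speed limit or range.

## Robot

A 7-joint arm with a two-finger parallel gripper is mounted at the origin on the work surface. World frame = base frame: x ahead of the robot, y to its left, z up, the work surface at z = 0. Lengths are in m, angles in rad, forces in N, time in s.
With the tool pointing down it reaches from about 0.35 to 0.9 m from the base axis. Payload 8.1 kg.
Tool frame: the origin (TCP) lies on the centre line of the jaws, within the pads' length; the fingertips stand 14 mm ahead of it and the grasp point (between the pads) lies 5 mm behind it; z points along the fingers, y is the direction in which the jaws open and shut (so a half turn about z gives the same grasp; the last joint's range is limited). The gripper opens to 92 mm and grips with 3 to 60 N. Pads are 19 mm wide; open, the fingers measure 130 mm over their backs; the gripper's body (75 mm by 190 mm) begins 47 mm behind the grasp point.
Start: joints at [1.046, 0.434, 0.025, 1.573, -0.012, 1.134, -0.075], TCP at [0.256, -0.57, 0.241] pointing down, gripper open.
Joint ranges: [-2.62, 2.62], [-0.44, 2.09], [-1.27, 1.32], [0.08, 2.57], [-1.32, 4.46], [0.12, 2], [-2.74, 2.74]. Speed limits (rad/s): [2.22, 2.22, 3.01, 3.01, 3.14, 3.14, 3.14].

## Interface

Orientations are given as a unit quaternion [x, y, z, w].
In Python, from bench import bot gives the robot as it stands. The module is installed in compiled form; this text tells all that it offers.
- The arm moves only by the tool step_arm, never from a script. Its argument "targets" is a list of rows, each a list of 3 entries, a list of its own where there are three numbers: the shift along the tool's x, y, z in mm, then the turn about the tool's z in degrees, then the finger opening in mm, from 0 to 91.8. A call has exactly 8 rows; each row shifts and turns the commanded pose from where the row before left it, along the tool's axes as they then stand; what a row does not reach is not made up. A row lasts 1/12 s, in which the tool goes at most 41.7 mm and 7.16 degrees, less where a joint would pass 70% of its speed; a pose out of reach is approached as far as the arm can. A call is refused whole if a number of a shift passes 41.7 or a number of a turn 7.16, either way. A call with a gripper value outside its range is refused whole. The fingers move at their own pace and stop on an object; "grip_force" is the grip in N (left out, the last holds). Time passes only in rows, so rows that do not move let the fingers close, or fill a call up. It gives the time, the measured TCP pose, the force and the opening at its end, in the units of the state.
- bot.get_obs(): the state, without advancing time (a new reading comes with each control period).
- bot.snapshot(name): name is "scene" or "top"; returns the picture (400x640x3 uint8, red, green, blue); there is no depth.
- bot.calibration(name): a dict with "intrinsics" (3x3 intrinsics, pixels), "k1" (the pictures are not rectified: a ray, as slopes to the right and down, at radius r is drawn at 1 + k1 r^2 times it, then the intrinsics apply), "origin" and "orientation" of the camera in the world. Camera axes: x right, y up, looking along -z (the intrinsics and any distortion apply to the point x, -y, -z); pixel columns grow to the right and rows downward; lengths in m; the calibration is good to about 2 mm. A picture is of the moment at which its call begins. calibration takes no time and is no camera call.
- bot.sign_off(): hands the job in, once; it reports no verdict.
The state is a dict: "clock": time; "joint_pos": joint angles; "qvel": joint speeds; "tau": joint torques, N m; "tcp_pos": TCP position; "tool_rot": TCP orientation; "contact_force": force on the tool from outside, world axes, zero at the start; "wrist_torque": the same for the moment, N m; "grip_width": finger opening in m.
Only numpy, scipy, OpenCV 4.12 (cv2) and the standard library are available. Lean on these libraries where they do the work, as an engineer would, in place of code of your own. Each camera call takes 0.05 s, during which the arm holds its last target.

## Working session

There is one attempt and no reset: what is moved stays moved. The work goes in short steps, Python scripts to look and compute and a tool call to move; the robot and the scene stay as the last step left them, time stands still between calls to the robot, and variables do not carry over. Pictures are saved under pics/ and viewed, and the job is handed in when it is done.

Besides the shell and the picture viewer there is one more tool, called as name([rows], argument=value, ...), one row to a line, values as JSON. step_arm: Moves the arm, as the interface text tells. Its arguments: {"type":"object","properties":{"targets":{"type":"array","items":{"type":"array"}},"grip_force":{"type":"number"}},"required":["targets"]}

```bash
mkdir -p pics
python3 - <<'E'
from bench import bot
import cv2
for n in("scene","top"):
    im=bot.snapshot(n); cv2.imwrite(f"pics/{n}0.png",im[:,:,::-1])
    print(n,bot.calibration(n))
o=bot.get_obs()
print({k:(v.round(4) if hasattr(v,'round') else v) for k,v in o.items()})
E
```

```text
scene {'intrinsics': array([[369.12237969,   0.        , 319.58886254],
       [  0.        , 369.12237969, 197.8565683 ],
       [  0.        ,   0.        ,   1.        ]]), 'k1': -0.06262556505721857, 'origin': array([ 1.02930108, -0.09559556,  0.79950623]), 'orientation': array([0.23417839, 0.19057306, 0.59268137, 0.74670689])}
top {'intrinsics': array([[372.76700187,   0.        , 321.16037716],
       [  0.        , 372.76700187, 195.83266883],
       [  0.        ,   0.        ,   1.        ]]), 'k1': -0.07430564357920721, 'origin': array([4.76924845e-01, 1.21475539e-06, 9.75628804e-01]), 'orientation': array([ 0.04709383, -0.03672066, -0.70108692,  0.71057082])}
{'clock': 0.1, 'joint_pos': array([ 1.0464,  0.4351,  0.025 ,  1.574 , -0.0116,  1.134 , -0.0751]), 'qvel': array([-0.0014, -0.0008,  0.0003, -0.0014, -0.0012, -0.0018, -0.0021]), 'tau': array([ 4.30000e-03, -6.69126e+01,  9.88900e-01, -3.15146e+01,
       -6.04000e-02,  3.74000e-02,  0.00000e+00]), 'tcp_pos': array([ 0.2556, -0.5698,  0.24  ]), 'tool_rot': array([ 9.778e-01,  2.093e-01, -2.000e-04, -7.000e-04]), 'contact_force': array([-0.396 , -0.9493,  0.0424]), 'wrist_torque': array([0.0289, 0.0026, 0.0131]), 'grip_width': 0.09180023168016202}
```

View pics/scene0.png

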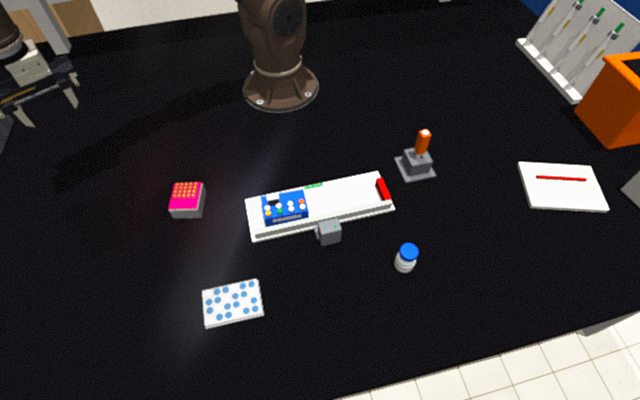

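View pics/top0.png

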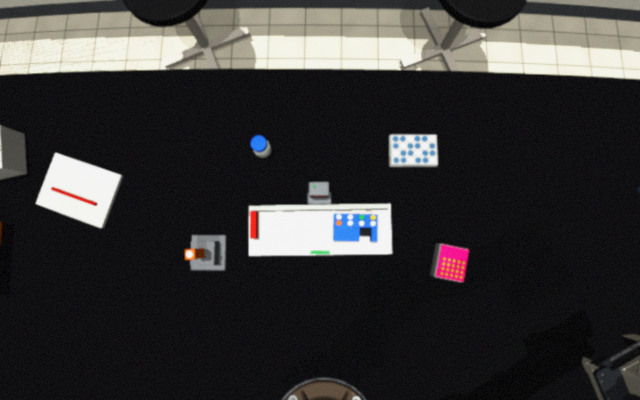

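```bash
cat > h.py <<'E'
import numpy as np, cv2
from scipy.spatial.transform import Rotation as R
from bench import bot
def cal(n):
    c=bot.calibration(n); return c['intrinsics'],c['k1'],np.array(c['origin']),R.from_quat(c['orientation']).as_matrix()
def ray(n,u,v):
    K,k,o,M=cal(n)
    x=(u-K[0,2])/K[0,0]; y=(v-K[1,2])/K[1,1]; rd=np.hypot(x,y); r=rd
    for _ in range(30): r=rd/(1+k*r*r)
    s=1/(1+k*r*r); d=M@np.array([x*s,-y*s,-1.]); return o,d/np.linalg.norm(d)
def plane(n,u,v,z):
    o,d=ray(n,u,v); return o+d*(z-o[2])/d[2]
def proj(n,p):
    K,k,o,M=cal(n); q=M.T@(np.array(p)-o); x,y=q[0]/-q[2],-q[1]/-q[2]; s=1+k*(x*x+y*y)
    return np.array([K[0,0]*x*s+K[0,2],K[1,1]*y*s+K[1,2]])
def tri(u1,u2):
    o1,d1=ray('scene',*u1);o2,d2=ray('top',*u2)
    A=np.c_[d1,-d2]; t=np.linalg.lstsq(A,o2-o1,rcond=None)[0]
    p,q=o1+t[0]*d1,o2+t[1]*d2; return (p+q)/2,np.linalg.norm(p-q)
def crop(im,x0,y0,x1,y1,s,f):
    cv2.imwrite(f,cv2.resize(im[y0:y1,x0:x1,::-1],None,fx=s,fy=s,interpolation=cv2.INTER_CUBIC))
E
python3 - <<'E'
from h import *
t=cv2.imread('pics/top0.png')[:,:,::-1]; s=cv2.imread('pics/scene0.png')[:,:,::-1]
crop(t,240,175,400,270,5,'pics/t1.png'); crop(s,235,165,400,250,4.8,'pics/s1.png')
a=np.zeros((600,800,3),np.uint8)
a[:,:400]=cv2.resize(t[225:285,180:230] ,(400,480)).repeat(1,0)[:480].__class__ and cv2.copyMakeBorder(cv2.resize(t[225:285,180:230],(400,480),interpolation=2),0,120,0,0,0)
a[:,400:]=cv2.copyMakeBorder(cv2.resize(s[120:185,390:440],(400,520),interpolation=2),0,80,0,0,0)
cv2.imwrite('pics/st1.png',a[:,:,::-1])
E
```

```text
(no output)
```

View pics/t1.png

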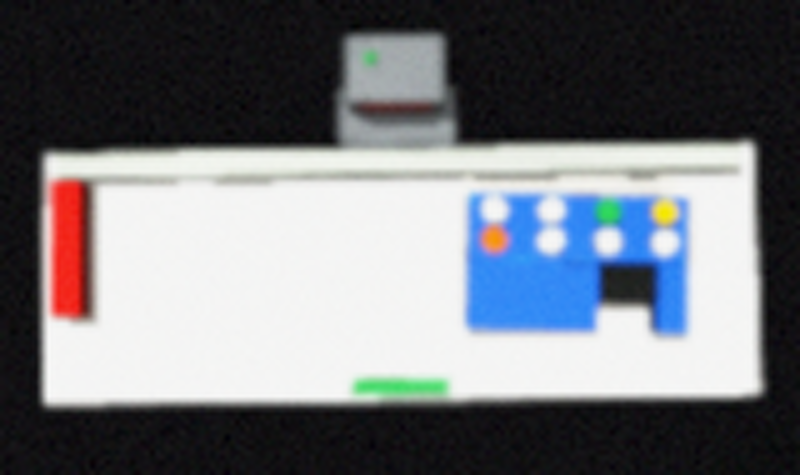

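View pics/s1.png

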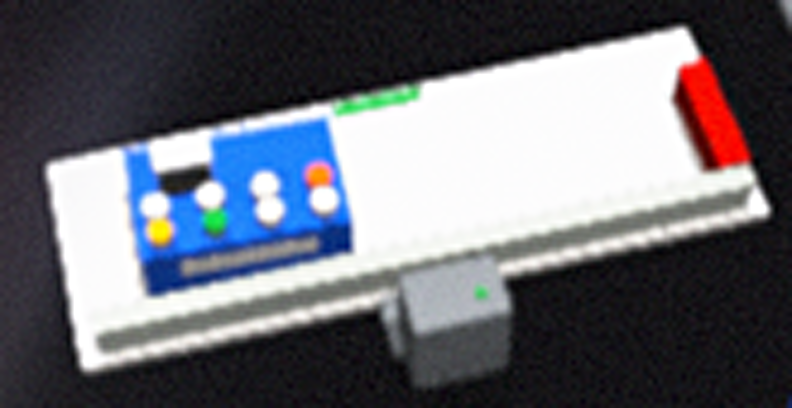

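View pics/st1.png

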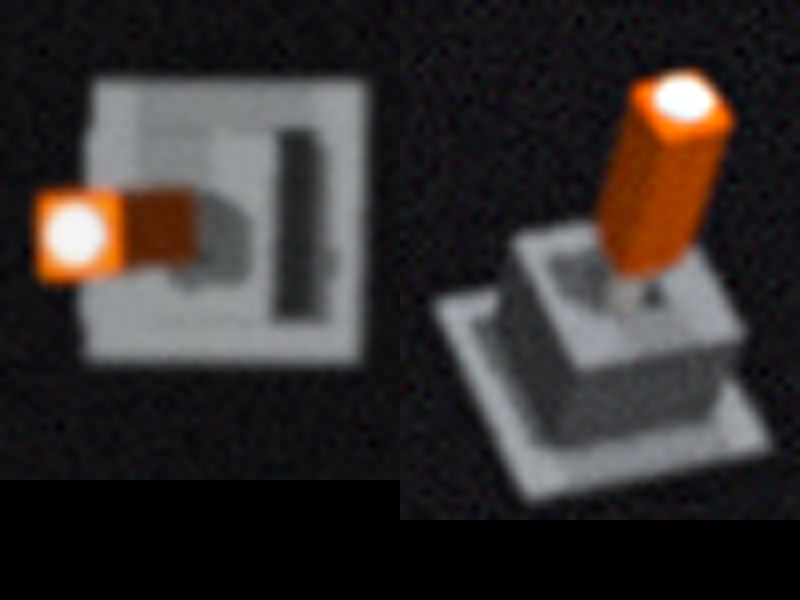

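```bash
cat > m.py <<'E'
from h import *
def edges(n,im,mask_fn,pairs,z,tol=2.0):
    """pairs: list of ((u,v),(u,v)) approx edge ends; subpixel edge pts from 4x mask contour; fit line on plane z"""
    big=cv2.resize(im,None,fx=4,fy=4,interpolation=cv2.INTER_CUBIC)
    m=mask_fn(big.astype(int)).astype(np.uint8)
    cs,_=cv2.findContours(m,cv2.RETR_LIST,cv2.CHAIN_APPROX_NONE)
    P=np.vstack([c[:,0] for c in cs]).astype(float); P=(P+.5)/4-.5
    out=[]
    for a,b in pairs:
        a=np.array(a,float);b=np.array(b,float);L=np.linalg.norm(b-a);d=(b-a)/L
        t=(P-a)@d; s=(P-a)@np.array([-d[1],d[0]])
        k=(t>.1*L)&(t<.9*L)&(abs(s)<tol)
        Q=np.array([plane(n,u,v,z)[:2] for u,v in P[k]])
        l=cv2.fitLine(Q.astype(np.float32),cv2.DIST_HUBER,0,1e-6,1e-6).ravel()
        out.append((l[2:].astype(float),l[:2].astype(float),int(k.sum())))
    return out
def inter(l1,l2):
    t=np.linalg.solve(np.c_[l1[1],-l2[1]],l2[0]-l1[0]); return l1[0]+t[0]*l1[1]
E
python3 - <<'E'
from m import *
im={n:cv2.imread(f'pics/{n}0.png')[:,:,::-1].copy() for n in('top','scene')}
br=lambda b:(b.min(2)>128)|((b.max(2)>128))
T=lambda x,y:((x+.5)/5-.5+240,(y+.5)/5-.5+175)
S=lambda x,y:((x+.5)/4.8-.5+235,(y+.5)/4.8-.5+165)
for n,c in(('top',[T(43,405),T(762,397),T(753,143),T(45,150)]),('scene',[S(685,28),S(45,163),S(85,370),S(770,215)])):
    E=edges(n,im[n],br,[(c[0],c[1]),(c[1],c[2]),(c[3],c[0])],.008)
    A=inter(E[0],E[2]);B=inter(E[0],E[1])
    print(n,[e[2] for e in E],'home-corner',A,'infeed corner',B,'len',np.linalg.norm(A-B),'dirs',[np.degrees(np.arctan2(e[1][1],e[1][0])).round(2) for e in E])
    y=(A-B)/np.linalg.norm(A-B); x=np.array([y[1],-y[0]])
    o=(A+B)/2+.085*x; print(' track origin',o,'yaw of x',np.degrees(np.arctan2(x[1],x[0])))
# block
hsv=lambda b:cv2.cvtColor(b.clip(0,255).astype(np.uint8),cv2.COLOR_RGB2HSV).astype(int)
bl=lambda b:(hsv(b)[:,:,0]>95)&(hsv(b)[:,:,0]<125)&(hsv(b)[:,:,1]>110)&(b[:,:,2]>60)
c=[T(470,195),T(688,198),T(688,333),T(470,330)]
E=edges('top',im['top'],bl,[(c[0],c[1]),(c[1],c[2]),(T(470,330),T(590,330)),(c[3],c[0])],.048)
q=[inter(E[3],E[0]),inter(E[0],E[1]),inter(E[1],E[2]),inter(E[2],E[3])]
print('block',[e[2] for e in E],np.round(q,4).tolist(),[np.degrees(np.arctan2(e[1][1],e[1][0])).round(2) for e in E])
# scene: image near = +x world side; top face corners
c=[S(125,150),S(330,120),S(352,228),S(145,270)]
E=edges('scene',im['scene'],bl,[(S(215,137),S(330,120)),(c[0],c[3]),(c[1],c[2])],.048)
print('block scene',[e[2] for e in E],np.round([inter(E[0],E[2]),inter(E[0],E[1])],4).tolist(),[np.degrees(np.arctan2(e[1][1],e[1][0])).round(2) for e in E])
# handle
rec=lambda a:cv2.minAreaRect(a)
for n,win in(('top',(180,225,230,285)),('scene',(390,120,440,185))):
    x0,y0,x1,y1=win; b=cv2.resize(im[n][y0:y1,x0:x1],None,fx=8,fy=8,interpolation=2).astype(int)
    w=(b.min(2)>150).astype(np.uint8); cs,_=cv2.findContours(w,0,1); k=max(cs,key=cv2.contourArea); M=cv2.moments(k)
    u=(M['m10']/M['m00']+.5)/8-.5+x0; v=(M['m01']/M['m00']+.5)/8-.5+y0
    print(n,'cap',u,v,plane(n,u,v,.139)); 
    if n=='top': tu=(u,v)
    else: print(tri((u,v),tu))
    h=hsv(b); o=((h[:,:,0]<16)&(h[:,:,1]>150)&(h[:,:,2]>60)).astype(np.uint8)
    cs,_=cv2.findContours(o,0,1);k=max(cs,key=cv2.contourArea);print(cv2.boundingRect(k))
E
```

```text
top [460, 163, 163] home-corner [0.43437256 0.20153918] infeed corner [ 0.44447342 -0.16891789] len 0.3705947504660024 dirs [np.float64(-88.44), np.float64(1.43), np.float64(2.01)]
 track origin [0.52439141 0.01862739] yaw of x 1.5618363537017306
scene [427, 138, 126] home-corner [0.43006905 0.2054715 ] infeed corner [ 0.44098752 -0.17020174] len 0.3758318721905903 dirs [np.float64(-88.34), np.float64(1.58), np.float64(0.24)]
 track origin [0.52049241 0.02010425] yaw of x 1.664760470447708
block [121, 108, 77, 104] [[0.5433, -0.0176], [0.5426, -0.124], [0.4772, -0.1245], [0.4776, -0.0165]] [np.float64(89.64), np.float64(0.44), np.float64(89.8), np.float64(-0.91)]
block scene [76, 120, 104] [[0.4766, -0.018], [0.4756, -0.1243]] [np.float64(89.44), np.float64(-1.43), np.float64(-0.51)]
top cap 188.99885881104035 253.81937746436154 [0.44107911 0.30922894 0.139     ]
(31, 183, 164, 104)
scene cap 402.75308641975306 171.25865821962313 [0.54608938 0.20823286 0.139     ]
(array([ 0.43020642,  0.32215557, -0.01239922]), np.float64(0.08133934094053497))
(195, 74, 142, 202)
```

Run:
```python
from m import *
im={n:cv2.imread(f'pics/{n}0.png')[:,:,::-1].copy() for n in('top','scene')}
hsv=lambda b:cv2.cvtColor(b.clip(0,255).astype(np.uint8),cv2.COLOR_RGB2HSV).astype(int)
# white caps
uv={}
for n,win in(('top',(182,240,198,266)),('scene',(413,122,434,145))):
    x0,y0,x1,y1=win; b=cv2.resize(im[n][y0:y1,x0:x1],None,fx=8,fy=8,interpolation=2).astype(int)
    w=(b.min(2)>150).astype(np.uint8); cs,_=cv2.findContours(w,0,1); k=max(cs,key=cv2.contourArea); M=cv2.moments(k)
    uv[n]=((M['m10']/M['m00']+.5)/8-.5+x0,(M['m01']/M['m00']+.5)/8-.5+y0)
    print(n,'cap',uv[n],plane(n,*uv[n],.139))
print(tri(uv['scene'],uv['top']))
# top face orange edges in top view
x=lambda a,b:((a+.5)/8-.5+180,(b+.5)/8-.5+225)
orr=lambda b:(hsv(b)[:,:,0]<18)&(hsv(b)[:,:,1]>120)&(b[:,:,0]>160)|(b.min(2)>190)
E=edges('top',im['top'],orr,[(x(35,190),x(35,282)),(x(35,188),x(122,188)),(x(35,284),x(122,284)),(x(124,190),x(124,280))],.139,1.2)
for e in E: print(e[0].round(4),np.degrees(np.arctan2(e[1][1],e[1][0])).round(1),e[2])
# stand foot, z~0..; outer outline
gr=lambda b:(b.max(2)>70)
E=edges('top',im['top'],gr,[(x(92,78),x(368,78)),(x(370,80),x(362,362)),(x(85,362),x(362,362))],.006,1.5)
for e in E: print('foot',e[0].round(4),np.degrees(np.arctan2(e[1][1],e[1][0])).round(1),e[2])
# stand top corners scene (st1 right pane, 8x from 390,120)
s=lambda a,b:((a-400+.5)/8-.5+390,(b+.5)/8-.5+120)
C=[plane('scene',*s(*q),.05)[:2].round(4) for q in((515,237),(580,367),(745,332),(682,225))]
print('top face',C,np.mean(C,0)); C=[plane('scene',*s(*q),.004)[:2].round(4) for q in((435,300),(528,498),(770,448))]; print('foot',C,(C[0]+C[2])/2)
for n in('top','scene'): print(proj(n,[.45,.285,.05]))
```

```text
top cap (188.99885881104035, 253.81937746436154) [0.44107911 0.30922894 0.139     ]
scene cap (424.9674244375751, 131.91689206594538) [0.43832165 0.30820303 0.139     ]
(array([0.44100816, 0.30726082, 0.14203274]), np.float64(0.0016451392693638861))
[0.4422 0.3195] 3.9 50
[0.4527 0.3086] -83.0 35
[0.4292 0.3059] -85.1 35
[0.4442 0.2963] 5.0 36
foot [0.4864 0.3077] -88.9 110
foot [0.442  0.2626] 1.0 113
foot [0.3949 0.3107] -89.3 110
top face [array([0.408, 0.28 ]), array([0.4678, 0.2804]), array([0.4661, 0.3403]), array([0.4158, 0.3384])] [0.439425 0.309775]
foot [array([0.3921, 0.2642]), array([0.4841, 0.2648]), array([0.4827, 0.3544])] [0.4374 0.3093]
[211.66448815 249.18256517]
[411.24299897 160.17615085]
```

```bash
cat > pl.py <<'E'
import numpy as np
def rows(a,moves):
    """a: tool x yaw deg; moves: (dx,dy,dz world mm, dyaw world deg)"""
    for dx,dy,dz,w in moves:
        r=np.radians(a); print([round(dx*np.cos(r)+dy*np.sin(r),1),round(dx*np.sin(r)-dy*np.cos(r),1),-dz],-w,'yaw->',a+w); a+=w
def st():
    from bench import bot
    from scipy.spatial.transform import Rotation as R
    o=bot.get_obs(); M=R.from_quat(o['tool_rot']).as_matrix()
    print('t',round(o['clock'],2),'tcp',(o['tcp_pos']*1000).round(1),'yaw',np.degrees(np.arctan2(M[1,0],M[0,0])).round(2),'z',M[:,2].round(4),'F',o['contact_force'].round(2),'T',o['wrist_torque'].round(3),'g',round(o['grip_width']*1000,2))
E
python3 - <<'E'
from pl import *
rows(24.2,[(22,32,0,7)]*8+[(2,40,0,7)]*2+[(0,40,0,0)]*6)
E
```

```text
[np.float64(33.2), np.float64(-20.2), 0] -7 yaw-> 31.2
[np.float64(35.4), np.float64(-16.0), 0] -7 yaw-> 38.2
[np.float64(37.1), np.float64(-11.5), 0] -7 yaw-> 45.2
[np.float64(38.2), np.float64(-6.9), 0] -7 yaw-> 52.2
[np.float64(38.8), np.float64(-2.2), 0] -7 yaw-> 59.2
[np.float64(38.8), np.float64(2.5), 0] -7 yaw-> 66.2
[np.float64(38.2), np.float64(7.2), 0] -7 yaw-> 73.2
[np.float64(37.0), np.float64(11.8), 0] -7 yaw-> 80.2
[np.float64(39.8), np.float64(-4.8), 0] -7 yaw-> 87.2
[np.float64(40.0), np.float64(0.0), 0] -7 yaw-> 94.2
[np.float64(39.9), np.float64(2.9), 0] 0 yaw-> 94.2
[np.float64(39.9), np.float64(2.9), 0] 0 yaw-> 94.2
[np.float64(39.9), np.float64(2.9), 0] 0 yaw-> 94.2
[np.float64(39.9), np.float64(2.9), 0] 0 yaw-> 94.2
[np.float64(39.9), np.float64(2.9), 0] 0 yaw-> 94.2
[np.float64(39.9), np.float64(2.9), 0] 0 yaw-> 94.2
```

step_arm([
  [[33.2, -20.2, 0], -7, 91.8],
  [[35.4, -16, 0], -7, 91.8],
  [[37.1, -11.5, 0], -7, 91.8],
  [[38.2, -6.9, 0], -7, 91.8],
  [[38.8, -2.2, 0], -7, 91.8],
  [[38.8, 2.5, 0], -7, 91.8],
  [[38.2, 7.2, 0], -7, 91.8],
  [[37, 11.8, 0], -7, 91.8],
])

```text
clock: 0.77
tcp_pos: [0.4326, -0.3125, 0.2406]
tool_rot: [0.763, 0.646, -0.0, -0.0]
contact_force: [0.2, -0.6, 0.5]
grip_width: 0.0916
```

```bash
python3 -c "from pl import *;st()"
```

```text
t 0.77 tcp [ 432.6 -312.5  240.6] yaw 80.5 z [-3.e-04 -0.e+00 -1.e+00] F [ 0.24 -0.56  0.53] T [-0.033 -0.157 -0.011] g 91.63
```

step_arm([
  [[39.8, 4.8, 0], -7, 91.8],
  [[40, 0, 0], -7, 91.8],
  [[40, 2.5, 0], 0, 91.8],
  [[40, 2.5, 0], 0, 91.8],
  [[40, 2.5, 0], 0, 91.8],
  [[40, 2.5, 0], 0, 91.8],
  [[40, 2.5, 0], 0, 91.8],
  [[40, 2.5, 0], 0, 91.8],
])

```text
clock: 1.43
tcp_pos: [0.4425, 0.0063, 0.2407]
tool_rot: [0.681, 0.732, -0.0, 0.0]
contact_force: [0.9, -0.3, 0.1]
grip_width: 0.0916
```

```bash
python3 -c "from pl import *;st()"
```

```text
t 1.43 tcp [442.5   6.3 240.7] yaw 94.15 z [-0.e+00 -3.e-04 -1.e+00] F [ 0.94 -0.32  0.09] T [ 0.014 -0.12  -0.012] g 91.63
```

step_arm([
  [[40, 2.6, 0], 0, 91.8],
  [[40, 2.6, 0], 0, 91.8],
  [[40, 2.6, 0], 0, 91.8],
  [[40, 2.6, 0], 0, 91.8],
  [[40, 2.6, 0], 0, 91.8],
  [[40, 2.6, 0], 0, 91.8],
  [[40, 2.6, 0], -1, 91.8],
  [[21, 1, 0], 0, 91.8],
])

```text
clock: 2.1
tcp_pos: [0.4388, 0.311, 0.2406]
tool_rot: [0.673, 0.74, 0.001, -0.001]
contact_force: [-0.7, -0.2, 0.6]
grip_width: 0.0915
```

Run:
```python
from pl import *;st()
from h import *
for n in("scene","top"):
    im=bot.snapshot(n); cv2.imwrite(f"pics/{n}1.png",im[:,:,::-1])
    crop(im,*((380,90,460,190,6) if n=="scene" else (160,215,260,290,6)),f"pics/{n}1c.png")
st()
```

```text
t 2.1 tcp [438.8 311.  240.6] yaw 95.43 z [-7.0e-04  2.4e-03 -1.0e+00] F [-0.7  -0.17  0.63] T [-0.005 -0.058 -0.015] g 91.48
t 2.2 tcp [438.4 310.7 240.5] yaw 95.52 z [-0.0014  0.0025 -1.    ] F [0.   0.32 0.18] T [ 0.    -0.115  0.032] g 91.84
```

View pics/scene1c.png

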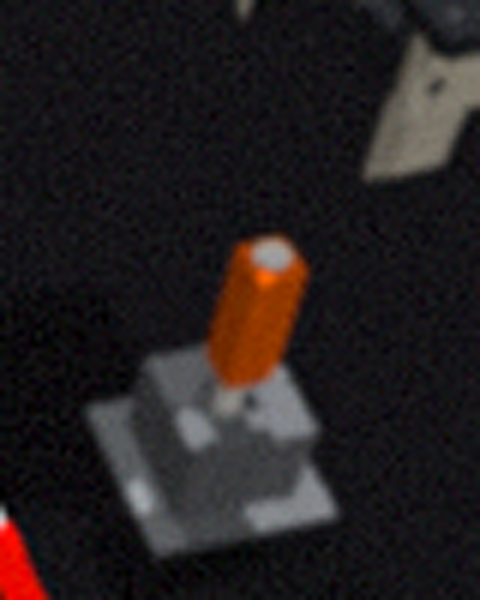

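View pics/top1c.png

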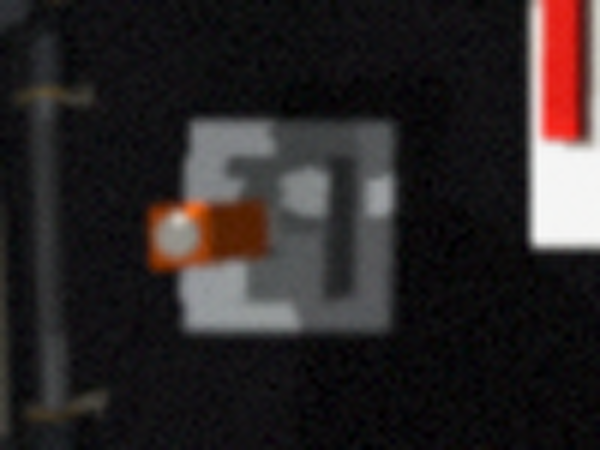

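step_arm([
  [[-2, 1.5, 30], 0, 91.8],
  [[0, 0, 40], 0, 91.8],
  [[0, 0, 40], 0, 91.8],
  [[0, 0, 30], 0, 91.8],
  [[0, 0, 5.5], 0, 91.8],
  [[0, 0, 0], 0, 91.8],
  [[0, 0, 0], 0, 60],
  [[0, 0, 0], 0, 40],
], grip_force=20)

```text
clock: 2.87
tcp_pos: [0.4429, 0.3051, 0.0973]
tool_rot: [0.675, 0.738, 0.002, 0.0]
contact_force: [-0.4, -0.1, 0.4]
grip_width: 0.0829
```

Run:
```python
from pl import *;st()
from h import *
for n in("scene","top"):
    im=bot.snapshot(n); cv2.imwrite(f"pics/{n}2.png",im[:,:,::-1])
    crop(im,*((380,90,460,190,6) if n=="scene" else (160,215,260,290,6)),f"pics/{n}2c.png")
st()
```

```text
t 2.87 tcp [442.9 305.1  97.3] yaw 95.14 z [ 0.0026  0.0018 -1.    ] F [-0.42 -0.08  0.41] T [ 0.036 -0.114 -0.003] g 82.88
t 2.97 tcp [442.9 305.   97.2] yaw 95.14 z [ 0.0028  0.0018 -1.    ] F [-0.33 -0.62  0.73] T [ 0.013 -0.104 -0.009] g 74.87
```

View pics/scene2c.png

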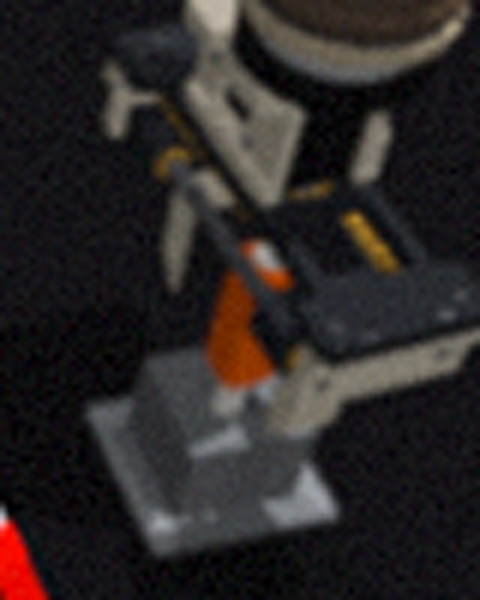

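View pics/top2c.png

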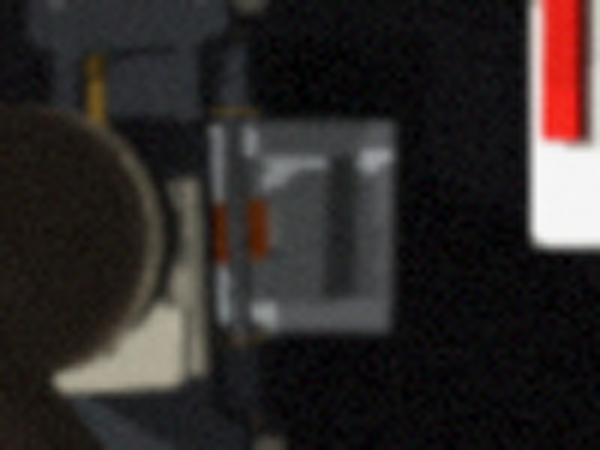

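step_arm([
  [[3.8, -2.6, 1], 0, 50],
  [[0, 0, 0], 0, 40],
  [[0, 0, 0], 0, 30],
  [[0, 0, 0], 0, 25],
  [[0, 0, 0], 0, 22],
  [[0, 0, 0], 0, 20],
  [[0, 0, 0], 0, 20],
  [[0, 0, 0], 0, 20],
], grip_force=20)

```text
clock: 3.63
tcp_pos: [0.4389, 0.3078, 0.0942]
tool_rot: [0.675, 0.738, -0.0, 0.0]
contact_force: [-0.6, -0.0, 0.1]
grip_width: 0.0236
```

```bash
python3 -c "from pl import *;st()"
```

```text
t 3.63 tcp [438.9 307.8  94.2] yaw 95.16 z [-0.e+00 -1.e-04 -1.e+00] F [-0.56 -0.05  0.15] T [ 0.009 -0.09   0.047] g 23.63
```

step_arm([
  [[0, 0, 0], 0, 20],
  [[0, 0, -3], 0, 20],
  [[0, 0, -8], 0, 20],
  [[0, 0, -15], 0, 20],
  [[0, 0, -20], 0, 20],
  [[0, 0, -20], 0, 20],
  [[0, 0, -8], 0, 20],
  [[0, 0, 0], 0, 20],
], grip_force=50)

```text
clock: 4.3
tcp_pos: [0.4398, 0.3088, 0.1705]
tool_rot: [0.675, 0.738, 0.002, 0.0]
contact_force: [0.5, -0.2, -0.8]
grip_width: 0.0238
```

Run:
```python
from pl import *;st()
from h import *
for n in("scene","top"):
    im=bot.snapshot(n); cv2.imwrite(f"pics/{n}3.png",im[:,:,::-1])
    crop(im,*((380,90,460,190,6) if n=="scene" else (160,215,260,290,6)),f"pics/{n}3c.png")
```

```text
t 4.3 tcp [439.8 308.8 170.5] yaw 95.15 z [ 0.0033  0.0022 -1.    ] F [ 0.47 -0.21 -0.85] T [ 0.016 -0.169  0.032] g 23.8
```

View pics/scene3c.png

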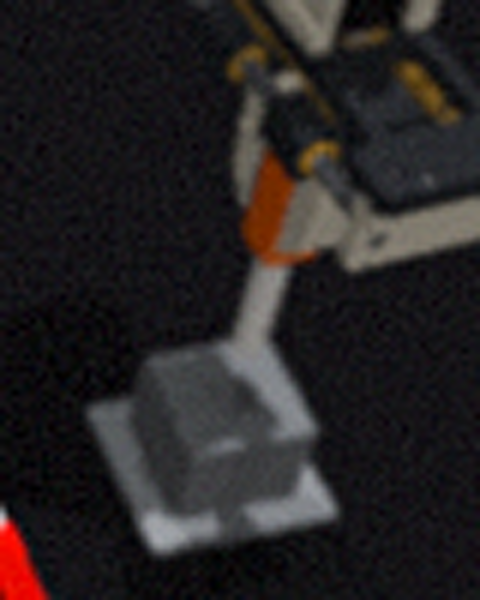

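View pics/top3c.png

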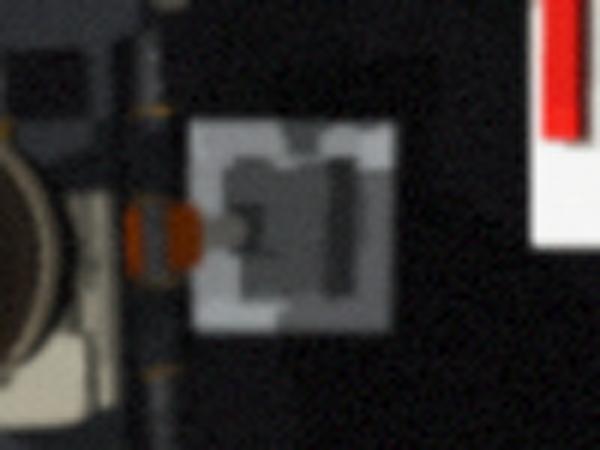

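Run:
```python
from m import *
from pl import rows
print('foot proj',proj('scene',[.4398,.3095,.081]),proj('top',[.4398,.3095,.081]))
T=lambda x,y:((x+.5)/5-.5+240,(y+.5)/5-.5+175)
for q in((597,325),(655,325),(597,285),(655,285),(625,303),(625,265)): print(q,plane('top',*T(*q),.048).round(4))
S=lambda x,y:((x+.5)/4.8-.5+235,(y+.5)/4.8-.5+165)
for q in((150,150),(212,140),(160,178),(210,168),(165,192),(213,185)): print(q,plane('scene',*S(*q),.048).round(4))
im=cv2.imread('pics/top0.png')[:,:,::-1]; b=cv2.resize(im[220:250,350:385],None,fx=20,fy=20,interpolation=cv2.INTER_CUBIC); cv2.imwrite('pics/pk.png',b[:,:,::-1])
rows(91.6,[(15,-404,0,0)])
```

```text
foot proj [420.77190205 148.01155538] [197.59880434 253.51747222]
(597, 325) [ 0.4796 -0.0807  0.048 ]
(655, 325) [ 0.4799 -0.1094  0.048 ]
(597, 285) [ 0.4993 -0.0806  0.048 ]
(655, 285) [ 0.4997 -0.1094  0.048 ]
(625, 303) [ 0.4906 -0.0945  0.048 ]
(625, 265) [ 0.5094 -0.0945  0.048 ]
(150, 150) [ 0.4757 -0.1115  0.048 ]
(212, 140) [ 0.4768 -0.0788  0.048 ]
(160, 178) [ 0.4945 -0.109   0.048 ]
(210, 168) [ 0.4942 -0.0828  0.048 ]
(165, 192) [ 0.5038 -0.1077  0.048 ]
(213, 185) [ 0.5051 -0.083   0.048 ]
[np.float64(-404.3), np.float64(3.7), 0] 0 yaw-> 91.6
```

View pics/pk.png

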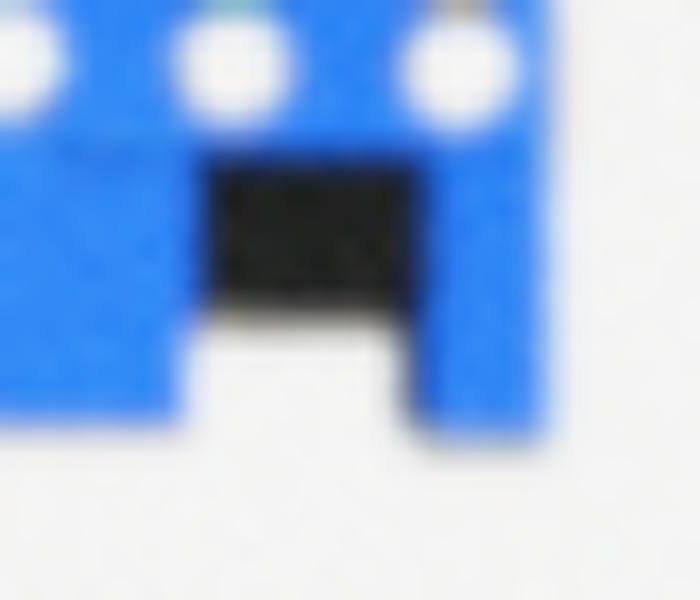

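step_arm([
  [[-10, 0, 0], 3.5, 20],
  [[-25, 0, 0], 0, 20],
  [[-36, 0, 0], 0, 20],
  [[-38, 0, 0], 0, 20],
  [[-38, 0, 0], 0, 20],
  [[-38, 0, 0], 0, 20],
  [[-38, 0, 0], 0, 20],
  [[-38, 0, 0], 0, 20],
])

```text
clock: 5.07
tcp_pos: [0.4459, 0.0449, 0.1671]
tool_rot: [0.697, 0.717, -0.001, -0.001]
contact_force: [0.8, -0.8, -0.7]
grip_width: 0.0239
```

```bash
python3 -c "from pl import *;st()"
```

```text
t 5.07 tcp [445.9  44.9 167.1] yaw 91.67 z [-1.9e-03 -3.0e-04 -1.0e+00] F [ 0.8  -0.83 -0.68] T [ 0.015 -0.156 -0.055] g 23.87
```

step_arm([
  [[-38, 0, 0], 0, 20],
  [[-38, 0, 0], 0, 20],
  [[-32, 3, 0], 0, 20],
  [[-20, 2, 0], 0, 20],
  [[-10, 0, 0], 0, 20],
  [[-3, 0, 0], 0, 20],
  [[0, 0, 10], 0, 20],
  [[0, 0, 10], 0, 20],
])

```text
clock: 5.73
tcp_pos: [0.4562, -0.0922, 0.1475]
tool_rot: [0.696, 0.718, 0.0, 0.0]
contact_force: [1.0, 1.0, -1.4]
grip_width: 0.0238
```

Run:
```python
from pl import *;st()
from h import *
for n in("scene","top"):
    im=bot.snapshot(n); cv2.imwrite(f"pics/{n}4.png",im[:,:,::-1])
    crop(im,*((240,130,340,230,6) if n=="scene" else (310,195,410,270,8)),f"pics/{n}4c.png")
st()
```

```text
t 5.73 tcp [456.2 -92.2 147.5] yaw 91.76 z [ 6.e-04  5.e-04 -1.e+00] F [ 0.99  0.97 -1.4 ] T [-0.039 -0.081  0.048] g 23.84
t 5.83 tcp [454.8 -91.9 146.2] yaw 91.82 z [-0.0033  0.0012 -1.    ] F [-0.75  0.57 -0.74] T [-0.084 -0.087  0.026] g 23.84
```

View pics/scene4c.png

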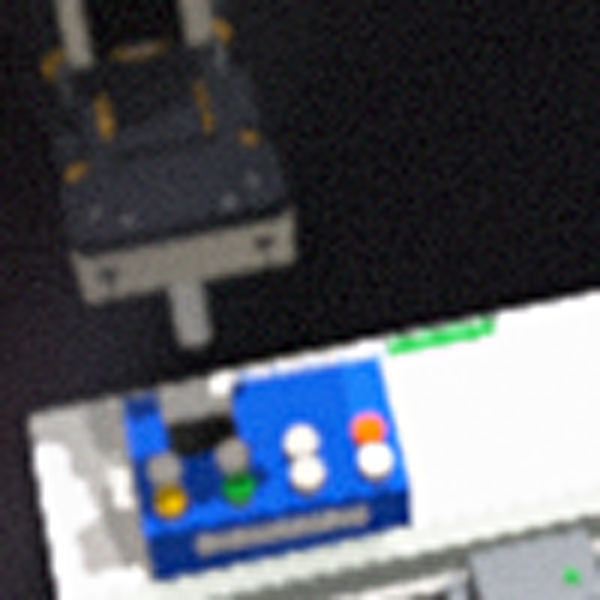

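View pics/top4c.png

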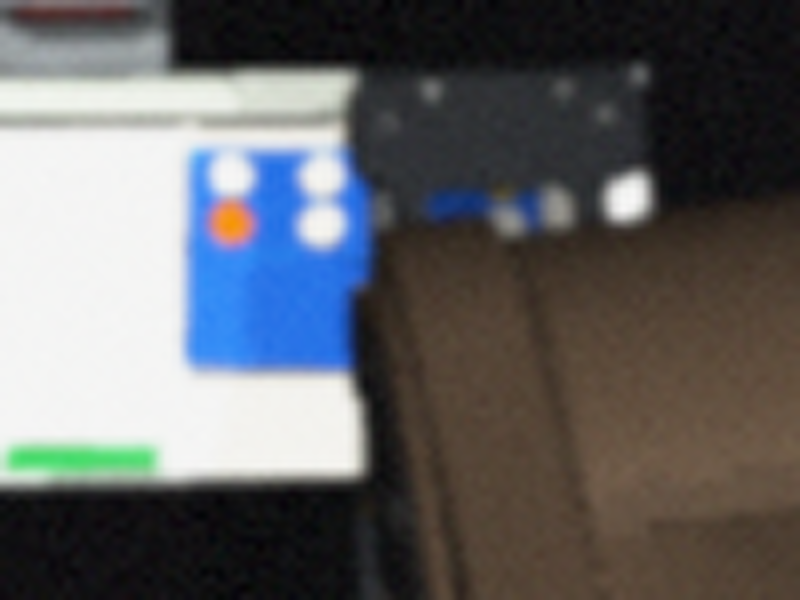

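Run:
```python
from h import *
print(proj('scene',[.4548,-.0919,.057]),proj('scene',[.4548,-.0919,.072]))
print(plane('scene',240+195/6,130+338/6,.057))
```

```text
[271.90454549 185.76643797] [271.22909294 182.13937189]
[ 0.45692161 -0.09070627  0.057     ]
```

step_arm([
  [[-2, 0, 10], 0, 20],
  [[-1, 0, 12], 0, 20],
  [[0, 0, 10], 0, 20],
  [[0, 0, 6], 0, 20],
  [[0, 0, 3], 0, 20],
  [[0, 0, 0], 0, 20],
  [[0, 0, 0], 0, 20],
  [[0, 0, 0], 0, 20],
])

```text
clock: 6.5
tcp_pos: [0.4566, -0.0968, 0.1076]
tool_rot: [0.697, 0.717, 0.0, 0.0]
contact_force: [-0.0, 0.6, -0.7]
grip_width: 0.0238
```

```bash
python3 -c "from pl import *;st()"
```

```text
t 6.5 tcp [456.6 -96.8 107.6] yaw 91.67 z [ 8.e-04 -2.e-04 -1.e+00] F [-0.03  0.63 -0.65] T [ 0.002 -0.077  0.032] g 23.77
```

step_arm([
  [[1, 2, 2], 0, 20],
  [[0, 3, 2], 0, 20],
  [[0, 4, 0], 0, 20],
  [[0, 4, 0], 0, 20],
  [[0, 3, 0], 0, 20],
  [[0, 2, 0], 0, 20],
  [[0, 0, 0], 0, 20],
  [[0, 0, 0], 0, 20],
])

```text
clock: 7.17
tcp_pos: [0.4742, -0.0953, 0.1032]
tool_rot: [0.697, 0.717, -0.0, -0.0]
contact_force: [-0.3, 0.0, -0.5]
grip_width: 0.0244
```

```bash
python3 -c "from pl import *;st()"
```

```text
t 7.17 tcp [474.2 -95.3 103.2] yaw 91.66 z [-1.e-04  0.e+00 -1.e+00] F [-0.31  0.   -0.51] T [-0.009 -0.127  0.006] g 24.43
```

step_arm([
  [[0, 1.2, 0], 0, 20],
  [[0, 1.2, 0], 0, 20],
  [[0, 1.2, 0], 0, 20],
  [[0, 1.0, 0], 0, 20],
  [[0, 0.8, 0], 0, 20],
  [[0, 0.6, 0], 0, 20],
  [[0, 0.5, 0], 0, 20],
  [[0, 0.5, 0], 0, 20],
])

```text
clock: 7.83
tcp_pos: [0.4812, -0.0951, 0.1032]
tool_rot: [0.697, 0.717, -0.0, -0.0]
contact_force: [0.9, 0.1, -0.2]
grip_width: 0.0237
```

Run:
```python
from pl import *;st()
from h import *
for n in("scene",):
    im=bot.snapshot(n); cv2.imwrite(f"pics/{n}5.png",im[:,:,::-1])
    crop(im,*((240,150,340,230,8) if n=="scene" else (310,195,410,270,8)),f"pics/{n}5c.png")
st()
```

```text
t 7.83 tcp [481.2 -95.1 103.2] yaw 91.66 z [-0. -0. -1.] F [ 0.89  0.07 -0.21] T [ 0.005 -0.094 -0.01 ] g 23.67
t 7.88 tcp [481.3 -95.1 103.2] yaw 91.66 z [ 1.e-04 -0.e+00 -1.e+00] F [-0.02 -0.73 -0.79] T [ 0.021 -0.155  0.043] g 23.48
```

View pics/scene5c.png

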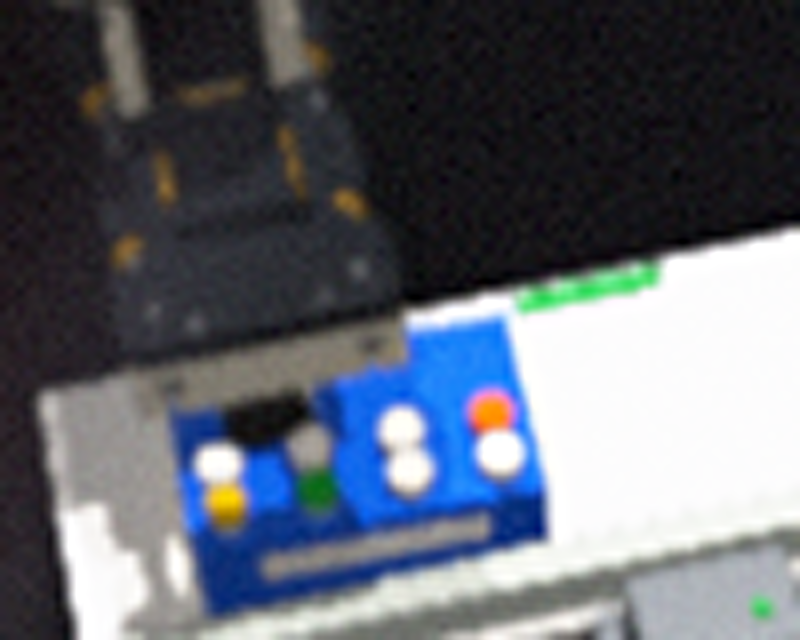

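step_arm([
  [[0, 0.6, 0], 0, 20],
  [[0, 0.6, 0], 0, 20],
  [[0, 0.6, 0], 0, 20],
  [[0, 0.6, 0], 0, 20],
  [[0, 0.6, 0], 0, 20],
  [[0, 0.6, 0], 0, 20],
  [[0, 0.6, 0], 0, 20],
  [[0, 0.6, 0], 0, 20],
])

```text
clock: 8.55
tcp_pos: [0.486, -0.0951, 0.1031]
tool_rot: [0.697, 0.717, -0.0, -0.0]
contact_force: [-1.5, -0.7, -1.4]
grip_width: 0.0239
```

step_arm([
  [[0, 0.5, 0], 0, 20],
  [[0, 0.5, 0], 0, 20],
  [[0, 0.5, 0], 0, 20],
  [[0, 0.5, 0], 0, 20],
  [[0, 0.5, 0], 0, 20],
  [[0, 0.5, 0], 0, 20],
  [[0, 0.5, 0], 0, 20],
  [[0, 0.5, 0], 0, 20],
])

```text
clock: 9.22
tcp_pos: [0.49, -0.0948, 0.1032]
tool_rot: [0.697, 0.717, -0.0, 0.0]
contact_force: [-1.3, -0.4, -1.6]
grip_width: 0.0238
```

Run:
```python
from pl import *;st()
from h import *
for n in("scene","top"):
    im=bot.snapshot(n); cv2.imwrite(f"pics/{n}6.png",im[:,:,::-1])
    crop(im,*((240,150,340,230,8) if n=="scene" else (310,195,410,270,8)),f"pics/{n}6c.png")
st()
```

```text
t 9.22 tcp [490.  -94.8 103.2] yaw 91.66 z [-0. -0. -1.] F [-1.26 -0.43 -1.6 ] T [-0.187  0.34   0.058] g 23.85
t 9.32 tcp [490.1 -94.8 103.3] yaw 91.66 z [ 2.e-04 -0.e+00 -1.e+00] F [-0.2  -0.85 -0.65] T [-0.145  0.23  -0.02 ] g 23.63
```

View pics/top6c.png

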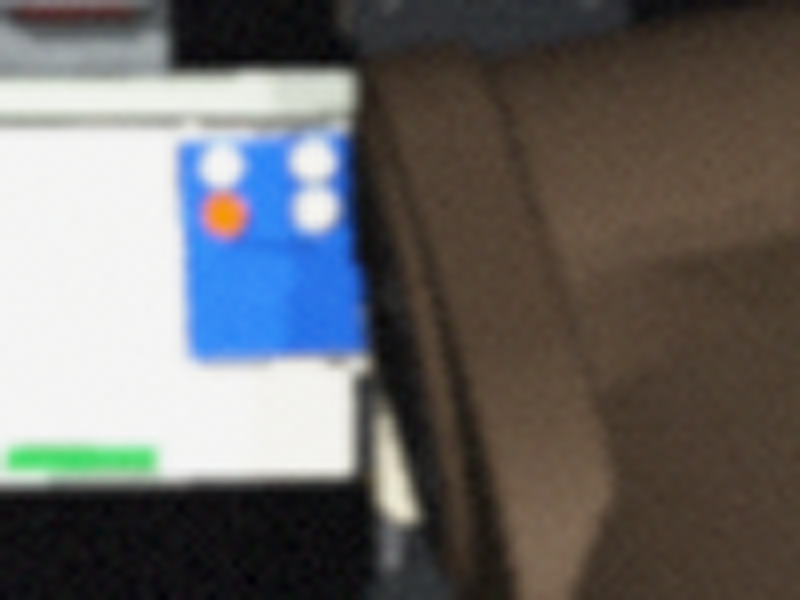

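View pics/scene6c.png

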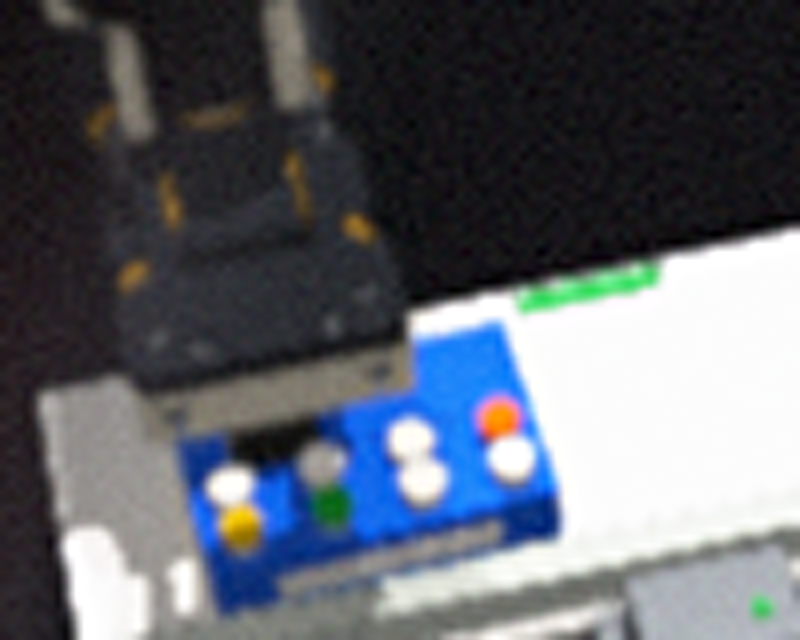

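step_arm([
  [[0, 0.4, 0], 0, 20],
  [[0, 0.4, 0], 0, 20],
  [[0, 0.4, 0], 0, 20],
  [[0, 0.4, 0], 0, 20],
  [[0, 0.4, 0], 0, 20],
  [[0, 0.4, 0], 0, 20],
  [[0, 0.4, 0], 0, 20],
  [[0, 0.4, 0], 0, 20],
])

```text
clock: 9.98
tcp_pos: [0.4932, -0.0948, 0.1032]
tool_rot: [0.697, 0.717, -0.0, -0.0]
contact_force: [-1.8, 0.3, 0.4]
grip_width: 0.0238
```

```bash
python3 -c "from pl import *;st()"
```

```text
t 9.98 tcp [493.2 -94.8 103.2] yaw 91.66 z [-1.e-04 -1.e-04 -1.e+00] F [-1.76  0.34  0.44] T [-0.22   0.568  0.002] g 23.8
```

step_arm([
  [[0, 0.3, 0], 0, 20],
  [[0, 0.3, 0], 0, 20],
  [[0, 0.3, 0], 0, 20],
  [[0, 0.3, 0], 0, 20],
  [[0, 0.2, 0], 0, 20],
  [[0, 0.2, 0], 0, 20],
  [[0, 0, 0], 0, 20],
  [[0, 0, 0], 0, 20],
])

```text
clock: 10.65
tcp_pos: [0.4942, -0.0947, 0.1031]
tool_rot: [0.697, 0.717, -0.0, -0.0]
contact_force: [-5.0, -0.5, 1.1]
grip_width: 0.0238
```

```bash
python3 -c "from pl import *;st()"
```

```text
t 10.65 tcp [494.2 -94.7 103.1] yaw 91.66 z [-1.e-03 -1.e-04 -1.e+00] F [-5.01 -0.5   1.11] T [-0.142  1.279 -0.005] g 23.78
```

Run:
```python
from pl import *
from h import *
for n in("scene","top"):
    im=bot.snapshot(n); cv2.imwrite(f"pics/{n}7.png",im[:,:,::-1])
    crop(im,*((240,150,340,230,8) if n=="scene" else (310,195,410,270,8)),f"pics/{n}7c.png")
st()
```

```text
t 10.75 tcp [494.3 -94.7 103.1] yaw 91.66 z [-9.e-04 -1.e-04 -1.e+00] F [-5.31 -0.34  1.49] T [-0.19   1.321 -0.019] g 23.84
```

View pics/top7c.png

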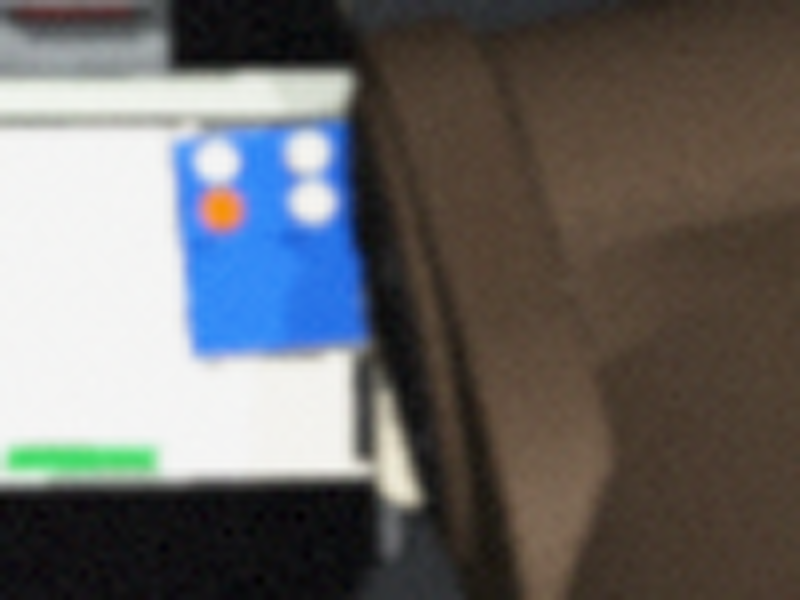

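View pics/scene7c.png

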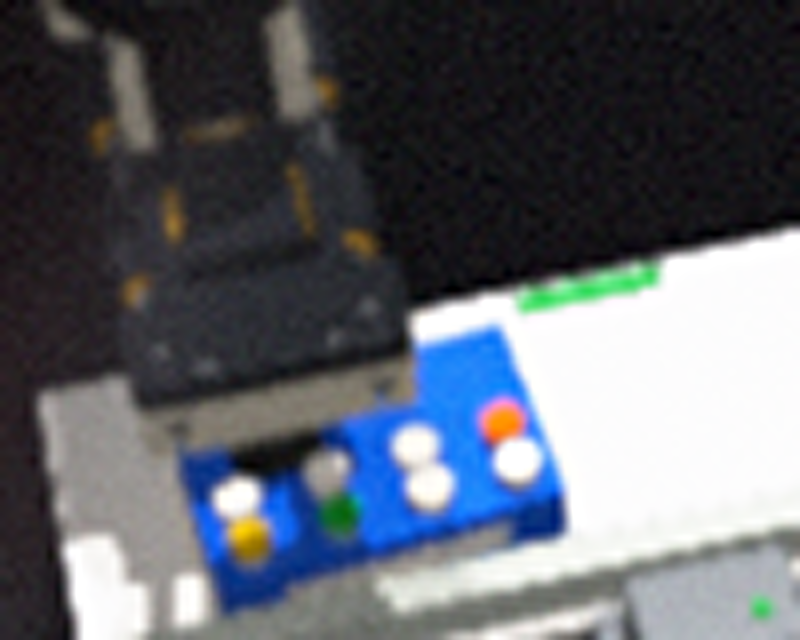

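step_arm([
  [[0, 0.15, 0], 0, 20],
  [[0, 0.15, 0], 0, 20],
  [[0, 0.15, 0], 0, 20],
  [[0, 0.15, 0], 0, 20],
  [[0, 0, 0], 0, 20],
  [[0, 0, 0], 0, 20],
  [[0, 0, 0], 0, 20],
  [[0, 0, 0], 0, 20],
])

```text
clock: 11.42
tcp_pos: [0.4944, -0.0947, 0.103]
tool_rot: [0.697, 0.717, -0.001, -0.001]
contact_force: [-6.6, -0.8, 2.6]
grip_width: 0.0239
```

```bash
python3 -c "from pl import *;st()"
```

```text
t 11.42 tcp [494.4 -94.7 103. ] yaw 91.66 z [-1.8e-03 -1.0e-04 -1.0e+00] F [-6.58 -0.81  2.59] T [-0.22   1.632  0.043] g 23.88
```

step_arm([
  [[0.4, 0, 0], 0, 20],
  [[0.4, 0.1, 0], 0, 20],
  [[0.4, 0.2, 0], 0, 20],
  [[0.4, 0.2, 0], 0, 20],
  [[0.4, 0.2, 0], 0, 20],
  [[0.4, 0.2, 0], 0, 20],
  [[0, 0, 0], 0, 20],
  [[0, 0, 0], 0, 20],
])

```text
clock: 12.08
tcp_pos: [0.4955, -0.0923, 0.103]
tool_rot: [0.697, 0.717, -0.0, -0.0]
contact_force: [-5.3, -0.0, 1.5]
grip_width: 0.0237
```

```bash
python3 -c "from pl import *;st()"
```

```text
t 12.08 tcp [495.5 -92.3 103. ] yaw 91.66 z [-1.3e-03 -1.0e-04 -1.0e+00] F [-5.3  -0.03  1.49] T [-1.750e-01  1.418e+00 -1.000e-03] g 23.67
```

step_arm([
  [[0.4, 0.2, 0], 0, 20],
  [[0.4, 0.2, 0], 0, 20],
  [[0.4, 0.2, 0], 0, 20],
  [[0.4, 0.2, 0], 0, 20],
  [[0.4, 0.2, 0], 0, 20],
  [[0.4, 0.2, 0], 0, 20],
  [[0, 0, 0], 0, 20],
  [[0, 0, 0], 0, 20],
])

```text
clock: 12.75
tcp_pos: [0.4965, -0.0902, 0.1029]
tool_rot: [0.697, 0.717, -0.001, -0.0]
contact_force: [-4.5, -2.3, 0.9]
grip_width: 0.0239
```

Run:
```python
from pl import *
from h import *
st()
for n in("scene","top"):
    im=bot.snapshot(n); cv2.imwrite(f"pics/{n}8.png",im[:,:,::-1])
    crop(im,*((240,150,340,230,8) if n=="scene" else (310,195,410,270,8)),f"pics/{n}8c.png")
```

```text
t 12.75 tcp [496.5 -90.2 102.9] yaw 91.65 z [-1.6e-03 -5.0e-04 -1.0e+00] F [-4.47 -2.26  0.9 ] T [-0.544  1.378 -0.025] g 23.95
```

View pics/top8c.png

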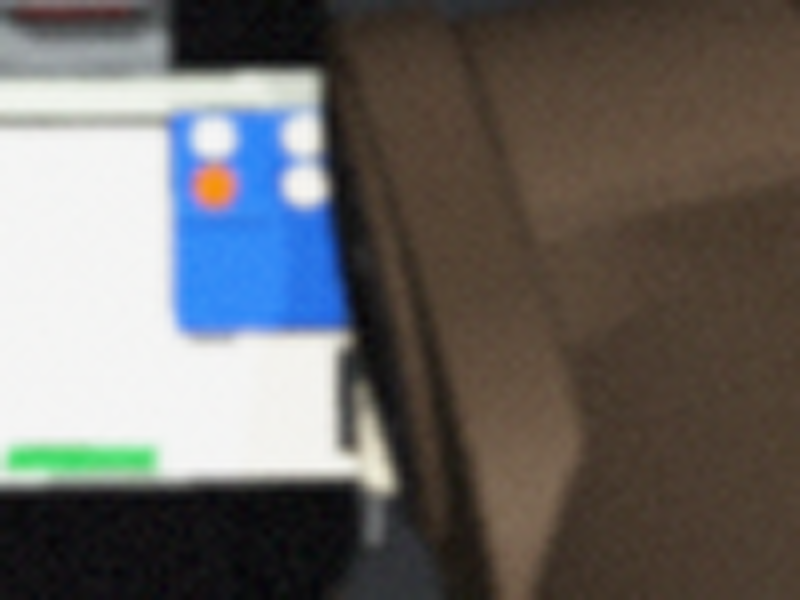

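View pics/scene8c.png

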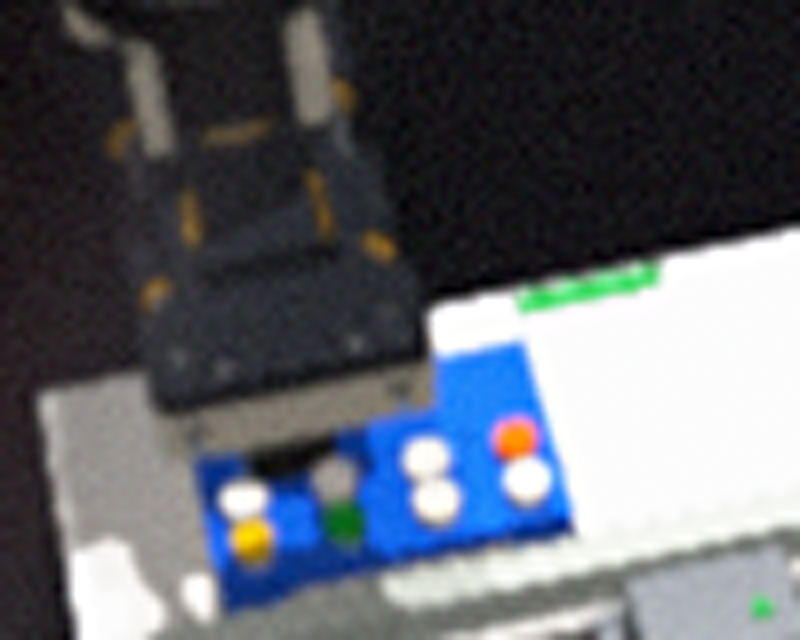

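step_arm([
  [[0.1, 0.1, 0], 0, 20],
  [[0.1, 0.1, 0], 0, 20],
  [[0, 0.1, 0], 0, 20],
  [[0, 0.1, 0], 0, 20],
  [[0, 0, 0], 0, 20],
  [[0, 0, 0], 0, 20],
  [[0, 0, 0], 0, 20],
  [[0, 0, 0], 0, 20],
])

```text
clock: 13.52
tcp_pos: [0.4966, -0.0902, 0.1029]
tool_rot: [0.697, 0.717, -0.001, -0.001]
contact_force: [-7.4, -2.6, 2.0]
grip_width: 0.0237
```

```bash
cat > bl.py <<'E'
from m import *
hsv=lambda b:cv2.cvtColor(b.clip(0,255).astype(np.uint8),cv2.COLOR_RGB2HSV).astype(int)
bl=lambda b:(hsv(b)[:,:,0]>95)&(hsv(b)[:,:,0]<125)&(hsv(b)[:,:,1]>110)&(b[:,:,2]>60)
E
python3 - <<'E'
from pl import *
from bl import *
st()
im={}
for n in("scene","top"):
    im[n]=bot.snapshot(n); cv2.imwrite(f"pics/{n}9.png",im[n][:,:,::-1])
crop(im['top'],310,195,410,270,8,"pics/top9c.png")
crop(im['scene'],250,170,340,230,8,"pics/scene9c.png")
X=lambda a,b:((a+.5)/8-.5+310,(b+.5)/8-.5+195)
E=edges('top',im['top'],bl,[(X(178,325),X(170,115)),(X(180,330),X(345,328))],.048,1.5)
print([(e[0].round(4),np.degrees(np.arctan2(e[1][1],e[1][0])).round(2),e[2]) for e in E])
E
```

```text
t 13.52 tcp [496.6 -90.2 102.9] yaw 91.64 z [-2.3e-03 -7.0e-04 -1.0e+00] F [-7.42 -2.62  1.97] T [-0.679  1.747 -0.013] g 23.73
[(array([ 0.5174, -0.0124]), np.float64(1.73), 84), (array([ 0.4888, -0.0372]), np.float64(-86.97), 65)]
```

View pics/top9c.png

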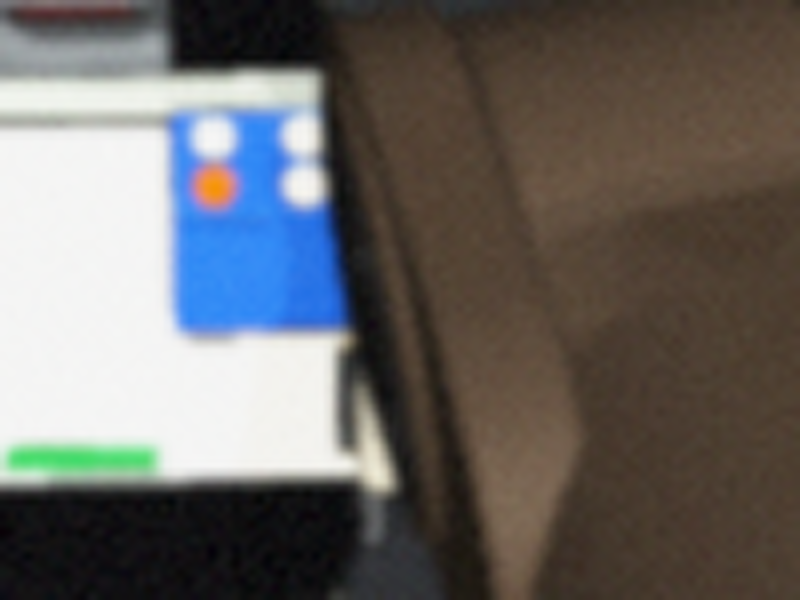

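View pics/scene9c.png

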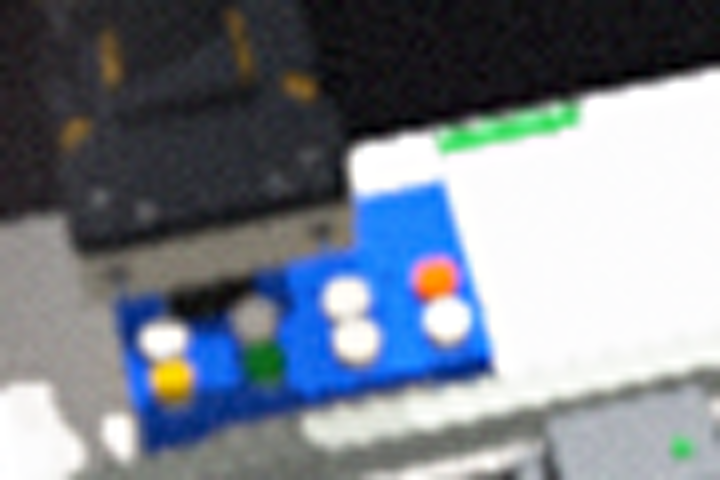

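step_arm([
  [[0.2, -0.1, 0], 0, 20],
  [[0.3, -0.1, 0], 0, 20],
  [[0.4, 0, 0], 0, 20],
  [[0.5, 0, 0], 0, 20],
  [[0.6, 0, 0], 0, 20],
  [[0.6, 0, 0], 0, 20],
  [[0.6, 0, 0], 0, 20],
  [[0.6, 0, 0], 0, 20],
])

```text
clock: 14.28
tcp_pos: [0.4964, -0.0865, 0.1028]
tool_rot: [0.697, 0.717, -0.001, -0.0]
contact_force: [-5.4, -2.2, -1.1]
grip_width: 0.0243
```

```bash
python3 -c "from pl import *;st()"
```

```text
t 14.28 tcp [496.4 -86.5 102.8] yaw 91.63 z [-1.9e-03 -8.0e-04 -1.0e+00] F [-5.37 -2.23 -1.06] T [-0.824  1.363 -0.035] g 24.26
```

step_arm([
  [[0.7, 0.05, 0], 0, 20],
  [[0.7, 0.05, 0], 0, 20],
  [[0.7, 0, 0], 0, 20],
  [[0.7, 0, 0], 0, 20],
  [[0.7, 0, 0], 0, 20],
  [[0.7, 0, 0], 0, 20],
  [[0.7, 0, 0], 0, 20],
  [[0.7, 0, 0], 0, 20],
])

```text
clock: 14.95
tcp_pos: [0.4963, -0.0817, 0.1027]
tool_rot: [0.697, 0.717, -0.001, -0.0]
contact_force: [-4.6, -5.2, 0.6]
grip_width: 0.0238
```

```bash
python3 -c "from pl import *;st()"
```

```text
t 14.95 tcp [496.3 -81.7 102.7] yaw 91.6 z [-0.0021 -0.0017 -1.    ] F [-4.6  -5.16  0.57] T [-1.425  1.371 -0.027] g 23.84
```

step_arm([
  [[0.7, 0.1, 0], 0, 20],
  [[0.7, 0.05, 0], 0, 20],
  [[0.7, 0, 0], 0, 20],
  [[0.7, 0, 0], 0, 20],
  [[0.7, 0, 0], 0, 20],
  [[0.7, 0, 0], 0, 20],
  [[0.7, 0, 0], 0, 20],
  [[0.7, 0, 0], 0, 20],
])

```text
clock: 15.62
tcp_pos: [0.4961, -0.0762, 0.1028]
tool_rot: [0.697, 0.717, -0.002, -0.0]
contact_force: [-5.5, -5.5, -0.0]
grip_width: 0.0239
```

```bash
cat > ed.py <<'E'
from pl import *
from bl import *
def lead(u=None):
    im=bot.snapshot('top'); big=cv2.resize(im,None,fx=4,fy=4,interpolation=cv2.INTER_CUBIC)
    m=bl(big.astype(int)).astype(np.uint8); m[:4*190]=0; m[4*270:]=0; m[:,:4*245]=0; m[:,4*400:]=0
    ys,xs=np.where(m); rowsu=np.unique(ys); L=np.array([(xs[ys==r].min(),r) for r in rowsu if (ys==r).sum()>20],float); L=(L+.5)/4-.5
    L=L[6:-8]
    Q=np.array([plane('top',a,b,.048)[:2] for a,b in L]); 
    l=cv2.fitLine(Q.astype(np.float32),cv2.DIST_HUBER,0,1e-6,1e-6).ravel()
    a=np.degrees(np.arctan2(l[1],l[0])); a=(a+90)%180-90
    print('lead edge y at x.52:',round((l[3]+l[1]/l[0]*(.52-l[2]))*1000,1),'yaw',a.round(2),'n',len(L)); return im
E
python3 - <<'E'
from ed import *
st(); im=lead(); crop(im,300,195,400,270,8,'pics/top10c.png'); st()
E
```

```text
t 15.62 tcp [496.1 -76.2 102.8] yaw 91.59 z [-0.0024 -0.0019 -1.    ] F [-5.46 -5.49 -0.02] T [-1.636  1.535  0.007] g 23.9
lead edge y at x.52: -4.2 yaw 1.73 n 94
t 15.67 tcp [496.2 -76.1 102.7] yaw 91.6 z [-0.0024 -0.0018 -1.    ] F [-5.2  -4.66 -0.46] T [-1.589  1.433 -0.009] g 23.78
```

View pics/top10c.png

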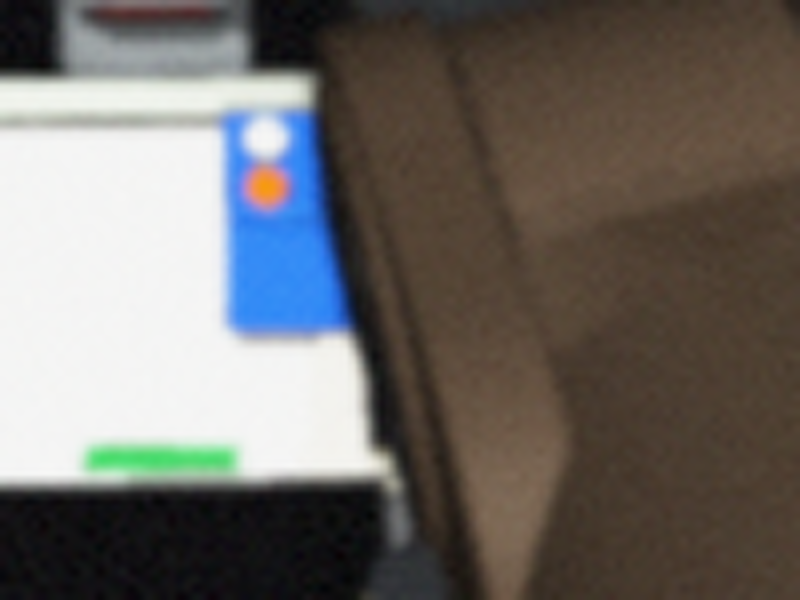

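step_arm([
  [[0.8, 0.05, 0], 0, 20],
  [[0.9, 0.05, 0], 0, 20],
  [[1, 0, 0], 0, 20],
  [[1, 0, 0], 0, 20],
  [[1, 0, 0], 0, 20],
  [[1, 0, 0], 0, 20],
  [[1, 0, 0], 0, 20],
  [[1, 0, 0], 0, 20],
])

```text
clock: 16.33
tcp_pos: [0.496, -0.0686, 0.1028]
tool_rot: [0.697, 0.717, -0.002, -0.0]
contact_force: [-6.7, -6.8, -0.4]
grip_width: 0.0235
```

```bash
python3 -c "from pl import *;st()"
```

```text
t 16.33 tcp [496.  -68.6 102.8] yaw 91.59 z [-0.0025 -0.0021 -1.    ] F [-6.65 -6.78 -0.39] T [-1.595  1.603  0.033] g 23.47
```

step_arm([
  [[1, 0, 0], 0, 20],
  [[1, 0, 0], 0, 20],
  [[1, 0, 0], 0, 20],
  [[1, 0, 0], 0, 20],
  [[1, 0, 0], 0, 20],
  [[1, 0, 0], 0, 20],
  [[1, 0, 0], 0, 20],
  [[1, 0, 0], 0, 20],
])

```text
clock: 17.0
tcp_pos: [0.4957, -0.0607, 0.1027]
tool_rot: [0.697, 0.717, -0.002, -0.0]
contact_force: [-6.4, -6.1, 1.2]
grip_width: 0.0238
```

```bash
python3 -c "from ed import *;st();lead()"
```

```text
t 17.0 tcp [495.7 -60.7 102.7] yaw 91.59 z [-0.0025 -0.0021 -1.    ] F [-6.44 -6.07  1.19] T [-1.662  1.56  -0.049] g 23.76
lead edge y at x.52: 11.1 yaw 0.8 n 46
```

step_arm([
  [[1, 0, 0], 0, 20],
  [[1, 0, 0], 0, 20],
  [[1, 0, 0], 0, 20],
  [[1, 0, 0], 0, 20],
  [[1, 0, 0], 0, 20],
  [[1, 0, 0], 0, 20],
  [[1, 0, 0], 0, 20],
  [[1, 0, 0], 0, 20],
])

```text
clock: 17.72
tcp_pos: [0.4955, -0.0527, 0.1027]
tool_rot: [0.697, 0.717, -0.002, -0.0]
contact_force: [-5.5, -7.0, 1.2]
grip_width: 0.0239
```

Run:
```python
from ed import *
st();im=lead(); crop(im,290,195,390,270,8,'pics/top11c.png'); s=bot.snapshot('scene');crop(s,260,150,360,225,8,'pics/scene11c.png')
```

```text
t 17.72 tcp [495.5 -52.7 102.7] yaw 91.59 z [-0.0025 -0.0021 -1.    ] F [-5.49 -7.    1.23] T [-1.699  1.596  0.051] g 23.91
lead edge y at x.52: 19.1 yaw 0.85 n 42
```

View pics/top11c.png

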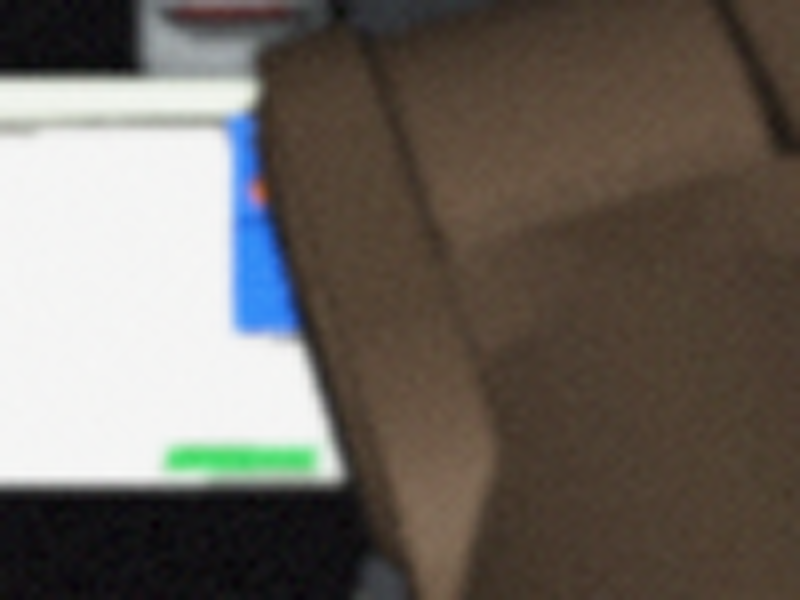

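View pics/scene11c.png

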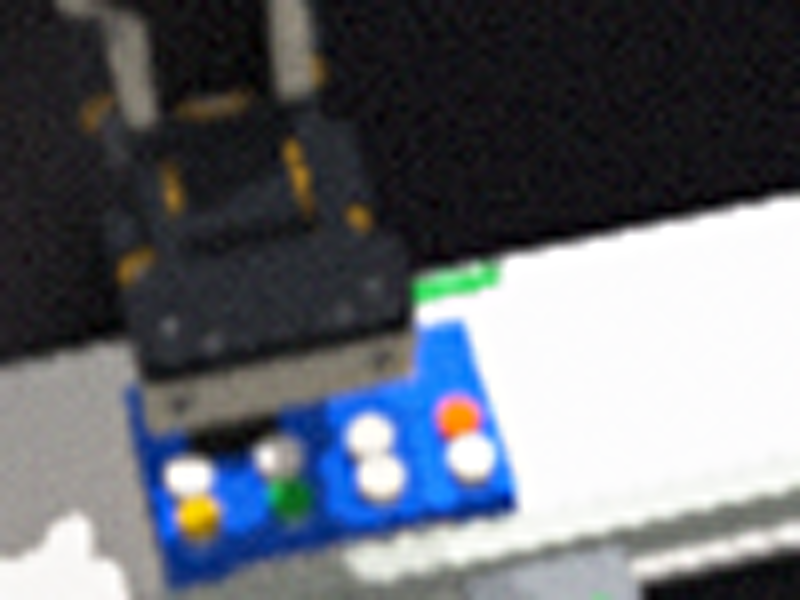

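step_arm([
  [[1.1, 0, 0], 0, 20],
  [[1.2, 0, 0], 0, 20],
  [[1.2, 0, 0], 0, 20],
  [[1.2, 0, 0], 0, 20],
  [[1.2, 0, 0], 0, 20],
  [[1.2, 0, 0], 0, 20],
  [[1.2, 0, 0], 0, 20],
  [[1.2, 0, 0], 0, 20],
])

```text
clock: 18.48
tcp_pos: [0.4952, -0.0432, 0.1027]
tool_rot: [0.697, 0.717, -0.002, -0.0]
contact_force: [-6.0, -5.5, 0.5]
grip_width: 0.0237
```

```bash
python3 -c "from pl import *;st()"
```

```text
t 18.48 tcp [495.2 -43.2 102.7] yaw 91.59 z [-0.0026 -0.0022 -1.    ] F [-6.03 -5.45  0.52] T [-1.694  1.522 -0.021] g 23.74
```

step_arm([
  [[1.2, 0, 0], 0, 20],
  [[1.2, 0, 0], 0, 20],
  [[1.2, 0, 0], 0, 20],
  [[1.2, 0, 0], 0, 20],
  [[1.2, 0, 0], 0, 20],
  [[1.2, 0, 0], 0, 20],
  [[1.2, 0, 0], 0, 20],
  [[1.2, 0, 0], 0, 20],
])

```text
clock: 19.15
tcp_pos: [0.4949, -0.0336, 0.1028]
tool_rot: [0.697, 0.717, -0.002, -0.0]
contact_force: [-5.4, -5.8, 0.5]
grip_width: 0.0236
```

```bash
python3 -c "from pl import *;st()"
```

```text
t 19.15 tcp [494.9 -33.6 102.8] yaw 91.59 z [-0.0026 -0.0022 -1.    ] F [-5.37 -5.81  0.48] T [-1.782  1.558 -0.071] g 23.63
```

step_arm([
  [[1.2, 0.03, 0], 0, 20],
  [[1.2, 0, 0], 0, 20],
  [[1.2, 0, 0], 0, 20],
  [[1.2, 0, 0], 0, 20],
  [[1.2, 0, 0], 0, 20],
  [[1.2, 0, 0], 0, 20],
  [[1.2, 0, 0], 0, 20],
  [[1.2, 0, 0], 0, 20],
])

```text
clock: 19.82
tcp_pos: [0.4947, -0.024, 0.1027]
tool_rot: [0.697, 0.717, -0.002, -0.0]
contact_force: [-5.2, -7.1, 1.6]
grip_width: 0.0236
```

```bash
python3 -c "from pl import *;st()"
```

```text
t 19.82 tcp [494.7 -24.  102.7] yaw 91.59 z [-0.0027 -0.0023 -1.    ] F [-5.24 -7.11  1.57] T [-1.829  1.52  -0.007] g 23.63
```

step_arm([
  [[1.2, 0.05, 0], 0, 20],
  [[1.2, 0, 0], 0, 20],
  [[1.2, 0, 0], 0, 20],
  [[1.2, 0, 0], 0, 20],
  [[1.2, 0, 0], 0, 20],
  [[1.2, 0, 0], 0, 20],
  [[1.2, 0, 0], 0, 20],
  [[1.2, 0, 0], 0, 20],
])

```text
clock: 20.48
tcp_pos: [0.4944, -0.0145, 0.1028]
tool_rot: [0.697, 0.717, -0.002, -0.0]
contact_force: [-5.9, -7.2, 1.6]
grip_width: 0.0235
```

Run:
```python
from ed import *
st();s=bot.snapshot('scene');cv2.imwrite('pics/scene12.png',s[:,:,::-1]);crop(s,275,140,375,215,8,'pics/scene12c.png')
```

```text
t 20.48 tcp [494.4 -14.5 102.8] yaw 91.59 z [-0.0027 -0.0024 -1.    ] F [-5.9  -7.24  1.65] T [-1.851  1.589  0.005] g 23.46
```

View pics/scene12c.png

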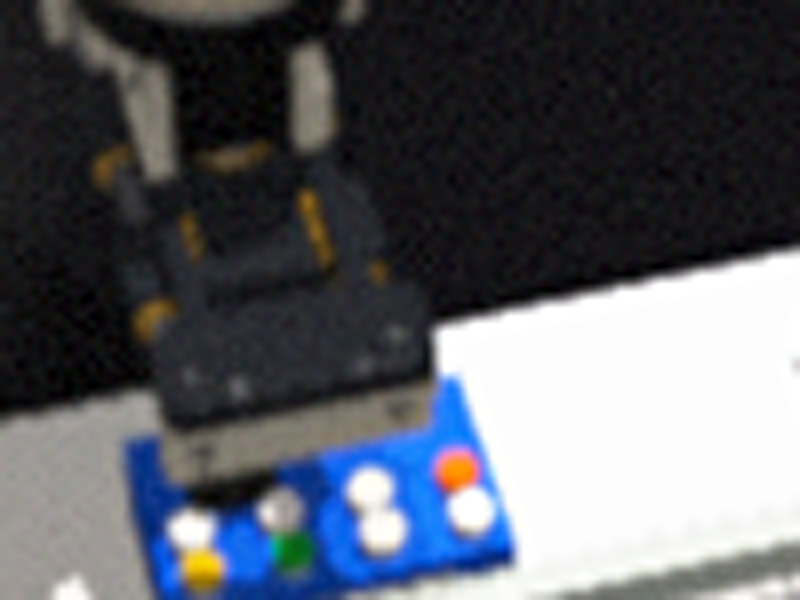

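Block is flat on the rail and travelling; leading corner is at about crop (512,555). Continuing.

step_arm([
  [[1.3, 0, 0], 0, 20],
  [[1.3, 0, 0], 0, 20],
  [[1.3, 0, 0], 0, 20],
  [[1.3, 0, 0], 0, 20],
  [[1.3, 0, 0], 0, 20],
  [[1.3, 0, 0], 0, 20],
  [[1.3, 0, 0], 0, 20],
  [[1.3, 0, 0], 0, 20],
])

```text
clock: 21.2
tcp_pos: [0.4941, -0.0041, 0.1027]
tool_rot: [0.697, 0.717, -0.002, -0.0]
contact_force: [-6.7, -6.8, 0.7]
grip_width: 0.0239
```

```bash
python3 -c "from pl import *;st()"
```

```text
t 21.2 tcp [494.1  -4.1 102.7] yaw 91.59 z [-0.0028 -0.0025 -1.    ] F [-6.73 -6.79  0.68] T [-1.85   1.577 -0.025] g 23.86
```

step_arm([
  [[1.3, 0, 0], 0, 20],
  [[1.3, 0, 0], 0, 20],
  [[1.3, 0, 0], 0, 20],
  [[1.3, 0, 0], 0, 20],
  [[1.3, 0, 0], 0, 20],
  [[1.3, 0, 0], 0, 20],
  [[1.3, 0, 0], 0, 20],
  [[1.3, 0, 0], 0, 20],
])

```text
clock: 21.87
tcp_pos: [0.4938, 0.0062, 0.1028]
tool_rot: [0.697, 0.717, -0.002, -0.0]
contact_force: [-6.0, -6.4, 1.7]
grip_width: 0.0238
```

```bash
python3 -c "from pl import *;st()"
```

```text
t 21.87 tcp [493.8   6.2 102.8] yaw 91.59 z [-0.0027 -0.0026 -1.    ] F [-5.96 -6.45  1.71] T [-1.87   1.623 -0.01 ] g 23.8
```

step_arm([
  [[1.3, 0, 0], 0, 20],
  [[1.3, 0, 0], 0, 20],
  [[1.3, 0, 0], 0, 20],
  [[1.3, 0, 0], 0, 20],
  [[1.3, 0, 0], 0, 20],
  [[1.3, 0, 0], 0, 20],
  [[1.3, 0, 0], 0, 20],
  [[1.3, 0, 0], 0, 20],
])

```text
clock: 22.53
tcp_pos: [0.4935, 0.0167, 0.1027]
tool_rot: [0.697, 0.717, -0.002, -0.0]
contact_force: [-5.6, -6.7, 2.2]
grip_width: 0.0235
```

```bash
python3 -c "from pl import *;st()"
```

```text
t 22.53 tcp [493.5  16.7 102.7] yaw 91.59 z [-0.0028 -0.0026 -1.    ] F [-5.62 -6.73  2.24] T [-1.953  1.545 -0.038] g 23.47
```

step_arm([
  [[1.3, 0, 0], 0, 20],
  [[1.3, 0, 0], 0, 20],
  [[1.3, 0, 0], 0, 20],
  [[1.3, 0, 0], 0, 20],
  [[1.3, 0, 0], 0, 20],
  [[1.3, 0, 0], 0, 20],
  [[1.3, 0, 0], 0, 20],
  [[1.3, 0, 0], 0, 20],
])

```text
clock: 23.2
tcp_pos: [0.4932, 0.027, 0.1027]
tool_rot: [0.697, 0.717, -0.002, -0.0]
contact_force: [-6.6, -6.3, 2.6]
grip_width: 0.0236
```

```bash
python3 -c "from pl import *;st()"
```

```text
t 23.2 tcp [493.2  27.  102.7] yaw 91.59 z [-0.0028 -0.0027 -1.    ] F [-6.64 -6.32  2.63] T [-1.972  1.575 -0.019] g 23.56
```

step_arm([
  [[1.3, 0, 0], 0, 20],
  [[1.3, 0, 0], 0, 20],
  [[1.3, 0, 0], 0, 20],
  [[1.3, 0, 0], 0, 20],
  [[1.3, 0, 0], 0, 20],
  [[1.3, 0, 0], 0, 20],
  [[1.3, 0, 0], 0, 20],
  [[1.3, 0, 0], 0, 20],
])

```text
clock: 23.87
tcp_pos: [0.4929, 0.0374, 0.1027]
tool_rot: [0.697, 0.717, -0.002, -0.0]
contact_force: [-5.6, -7.3, 1.4]
grip_width: 0.0238
```

Run:
```python
from ed import *
st();s=bot.snapshot('scene');crop(s,300,130,400,205,8,'pics/scene13c.png')
st();s=bot.snapshot('top');crop(s,240,190,340,265,8,'pics/top13c.png')
```

```text
t 23.87 tcp [492.9  37.4 102.7] yaw 91.6 z [-0.0028 -0.0027 -1.    ] F [-5.64 -7.29  1.38] T [-2.061  1.612 -0.03 ] g 23.81
t 23.92 tcp [492.9  37.8 102.7] yaw 91.61 z [-0.0028 -0.0025 -1.    ] F [-5.7  -6.46  1.4 ] T [-1.758  1.567 -0.022] g 24.14
```

View pics/scene13c.png

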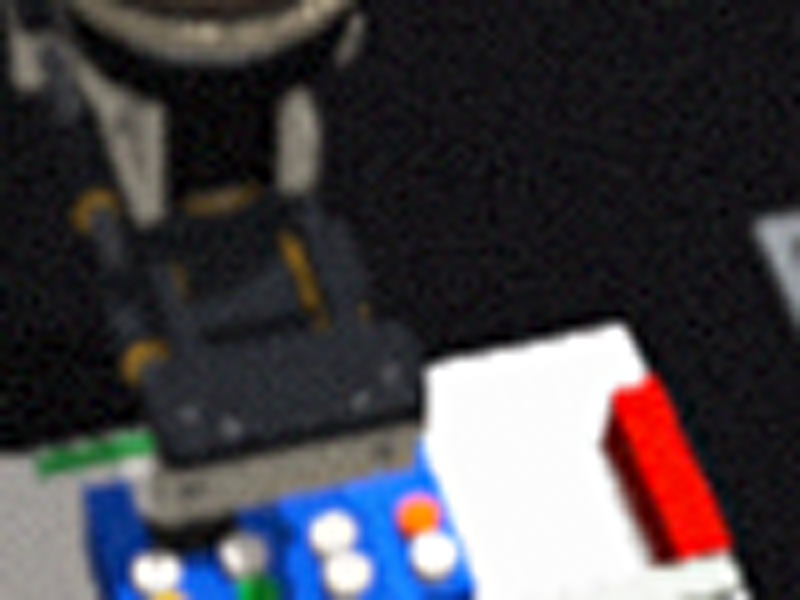

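View pics/top13c.png

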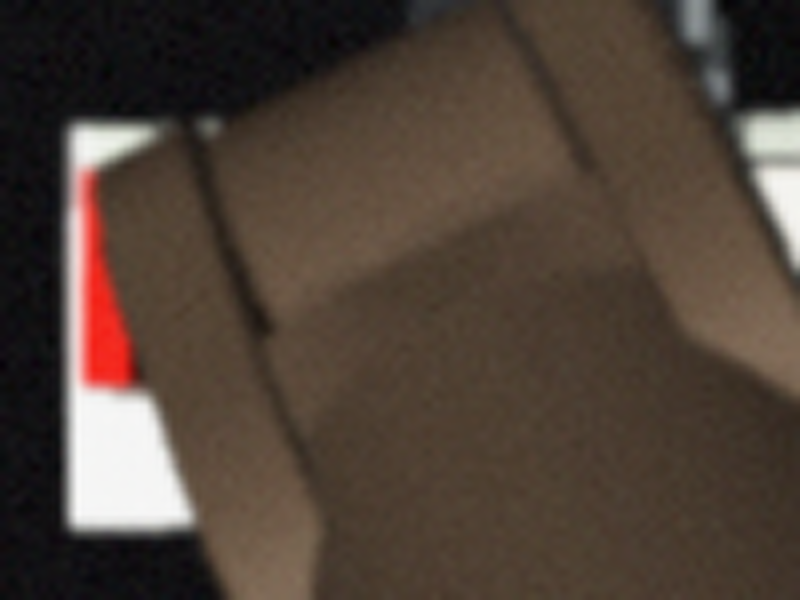

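step_arm([
  [[1, 0, 0], 0, 20],
  [[1.3, 0, 0], 0, 20],
  [[1.3, 0, 0], 0, 20],
  [[1.3, 0, 0], 0, 20],
  [[1.3, 0, 0], 0, 20],
  [[1.3, 0, 0], 0, 20],
  [[1.3, 0, 0], 0, 20],
  [[1.3, 0, 0], 0, 20],
])

```text
clock: 24.63
tcp_pos: [0.4926, 0.0475, 0.1027]
tool_rot: [0.697, 0.717, -0.002, -0.0]
contact_force: [-6.2, -6.9, 2.5]
grip_width: 0.0236
```

```bash
python3 -c "from pl import *;st()"
```

```text
t 24.63 tcp [492.6  47.5 102.7] yaw 91.59 z [-0.0029 -0.0028 -1.    ] F [-6.16 -6.86  2.49] T [-1.992  1.516  0.018] g 23.61
```

step_arm([
  [[1.3, 0, 0], 0, 20],
  [[1.3, 0, 0], 0, 20],
  [[1.3, 0, 0], 0, 20],
  [[1.3, 0, 0], 0, 20],
  [[1.3, 0, 0], 0, 20],
  [[1.3, 0, 0], 0, 20],
  [[1.3, 0, 0], 0, 20],
  [[1.3, 0, 0], 0, 20],
])

```text
clock: 25.3
tcp_pos: [0.4923, 0.0579, 0.1027]
tool_rot: [0.697, 0.717, -0.002, -0.0]
contact_force: [-6.3, -7.7, 2.7]
grip_width: 0.0237
```

```bash
python3 -c "from pl import *;st()"
```

```text
t 25.3 tcp [492.3  57.9 102.7] yaw 91.59 z [-0.0029 -0.0029 -1.    ] F [-6.32 -7.68  2.71] T [-2.005  1.605 -0.017] g 23.69
```

step_arm([
  [[1.3, 0, 0], 0, 20],
  [[1.3, 0, 0], 0, 20],
  [[1.3, 0, 0], 0, 20],
  [[1.3, 0, 0], 0, 20],
  [[1.3, 0, 0], 0, 20],
  [[1.3, 0, 0], 0, 20],
  [[1.3, 0, 0], 0, 20],
  [[1.3, 0, 0], 0, 20],
])

```text
clock: 25.97
tcp_pos: [0.492, 0.0682, 0.1027]
tool_rot: [0.697, 0.717, -0.002, 0.0]
contact_force: [-6.7, -8.0, 2.3]
grip_width: 0.0236
```

```bash
python3 -c "from pl import *;st()"
```

```text
t 25.97 tcp [492.   68.2 102.7] yaw 91.59 z [-0.0029 -0.003  -1.    ] F [-6.74 -8.02  2.34] T [-2.04   1.608  0.005] g 23.61
```

step_arm([
  [[1.3, 0, 0], 0, 20],
  [[1.3, 0, 0], 0, 20],
  [[1.3, 0, 0], 0, 20],
  [[1.3, 0, 0], 0, 20],
  [[1.3, 0, 0], 0, 20],
  [[1.3, 0, 0], 0, 20],
  [[1.3, 0, 0], 0, 20],
  [[1.3, 0, 0], 0, 20],
])

```text
clock: 26.63
tcp_pos: [0.4917, 0.0786, 0.1027]
tool_rot: [0.697, 0.717, -0.002, 0.0]
contact_force: [-5.7, -7.6, 3.2]
grip_width: 0.0233
```

Run:
```python
from ed import *
st();s=bot.snapshot('scene');crop(s,300,130,400,205,8,'pics/scene14c.png')
```

```text
t 26.63 tcp [491.7  78.6 102.7] yaw 91.59 z [-0.0029 -0.003  -1.    ] F [-5.7  -7.62  3.24] T [-2.076  1.536  0.027] g 23.32
```

View pics/scene14c.png

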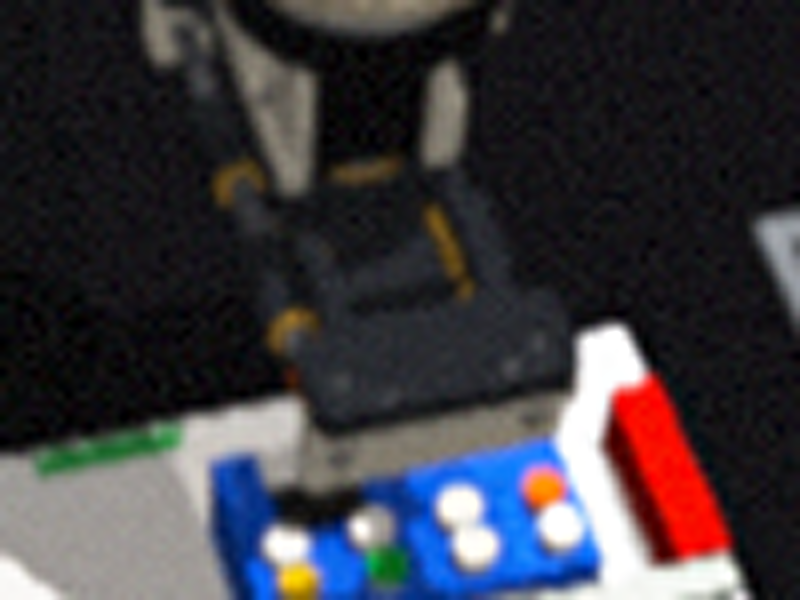

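step_arm([
  [[1.3, 0, 0], 0, 20],
  [[1.3, 0, 0], 0, 20],
  [[1.3, 0, 0], 0, 20],
  [[1.2, 0, 0], 0, 20],
  [[1.2, 0, 0], 0, 20],
  [[1.1, 0, 0], 0, 20],
  [[1.1, 0, 0], 0, 20],
  [[1, 0, 0], 0, 20],
])

```text
clock: 27.35
tcp_pos: [0.4914, 0.0881, 0.1027]
tool_rot: [0.697, 0.717, -0.002, 0.0]
contact_force: [-6.5, -6.4, 2.0]
grip_width: 0.0238
```

Run:
```python
from ed import *
st();s=bot.snapshot('scene');crop(s,330,130,400,205,8,'pics/scene15c.png')
S=lambda a,b:((a+.5)/8-.5+300,(b+.5)/8-.5+130)
print('lead corner prev (tcp y 78.6)',plane('scene',*S(598,572),.048))
print('stop top face edge near', [plane('scene',*S(*q),.038).round(4) for q in((615,395),(675,557))])
print([plane('scene',*S(*q),.008).round(4) for q in((607,440),(655,560))])
```

```text
t 27.35 tcp [491.4  88.1 102.7] yaw 91.59 z [-0.0029 -0.0031 -1.    ] F [-6.5  -6.36  2.04] T [-2.094  1.604 -0.008] g 23.75
lead corner prev (tcp y 78.6) [0.55316967 0.14785509 0.048     ]
stop top face edge near [array([0.4809, 0.1782, 0.038 ]), array([0.5469, 0.1765, 0.038 ])]
[array([0.477 , 0.1804, 0.008 ]), array([0.5276, 0.1804, 0.008 ])]
```

View pics/scene15c.png

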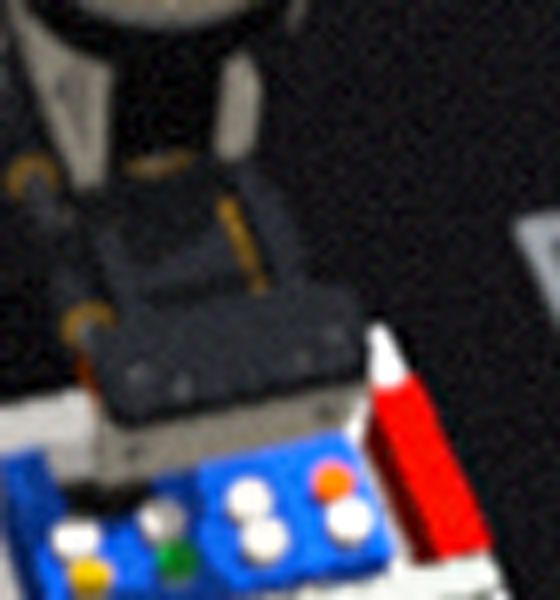

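step_arm([
  [[1, 0, 0], 0, 20],
  [[1, 0, 0], 0, 20],
  [[1, 0, 0], 0, 20],
  [[1, 0, 0], 0, 20],
  [[0.9, 0, 0], 0, 20],
  [[0.9, 0, 0], 0, 20],
  [[0.8, 0, 0], 0, 20],
  [[0.8, 0, 0], 0, 20],
])

```text
clock: 28.07
tcp_pos: [0.4912, 0.0954, 0.1027]
tool_rot: [0.697, 0.717, -0.002, 0.0]
contact_force: [-6.9, -7.1, 3.3]
grip_width: 0.0238
```

```bash
python3 -c "from pl import *;st()"
```

```text
t 28.07 tcp [491.2  95.4 102.7] yaw 91.59 z [-0.0029 -0.0031 -1.    ] F [-6.87 -7.14  3.26] T [-2.13   1.568  0.053] g 23.8
```

step_arm([
  [[0.7, 0, 0], 0, 20],
  [[0.7, 0, 0], 0, 20],
  [[0.6, 0, 0], 0, 20],
  [[0.6, 0, 0], 0, 20],
  [[0.5, 0, 0], 0, 20],
  [[0.5, 0, 0], 0, 20],
  [[0.5, 0, 0], 0, 20],
  [[0.5, 0, 0], 0, 20],
])

```text
clock: 28.73
tcp_pos: [0.4911, 0.1, 0.1027]
tool_rot: [0.697, 0.717, -0.002, 0.0]
contact_force: [-6.7, -7.7, 3.5]
grip_width: 0.0236
```

```bash
python3 -c "from pl import *;st()"
```

```text
t 28.73 tcp [491.1 100.  102.7] yaw 91.59 z [-0.0029 -0.0032 -1.    ] F [-6.68 -7.73  3.51] T [-2.173  1.535  0.021] g 23.63
```

step_arm([
  [[0.5, 0, 0], 0, 20],
  [[0.5, 0, 0], 0, 20],
  [[0.5, 0, 0], 0, 20],
  [[0.4, 0, 0], 0, 20],
  [[0.4, 0, 0], 0, 20],
  [[0.4, 0, 0], 0, 20],
  [[0.4, 0, 0], 0, 20],
  [[0.4, 0, 0], 0, 20],
])

```text
clock: 29.4
tcp_pos: [0.491, 0.1035, 0.1027]
tool_rot: [0.697, 0.717, -0.002, 0.0]
contact_force: [-6.1, -7.5, 4.1]
grip_width: 0.0236
```

Run:
```python
from ed import *
st();s=bot.snapshot('scene');crop(s,330,130,400,205,8,'pics/scene16c.png')
```

```text
t 29.4 tcp [491.  103.5 102.7] yaw 91.6 z [-0.0029 -0.0033 -1.    ] F [-6.07 -7.46  4.07] T [-2.137  1.607  0.023] g 23.57
```

View pics/scene16c.png

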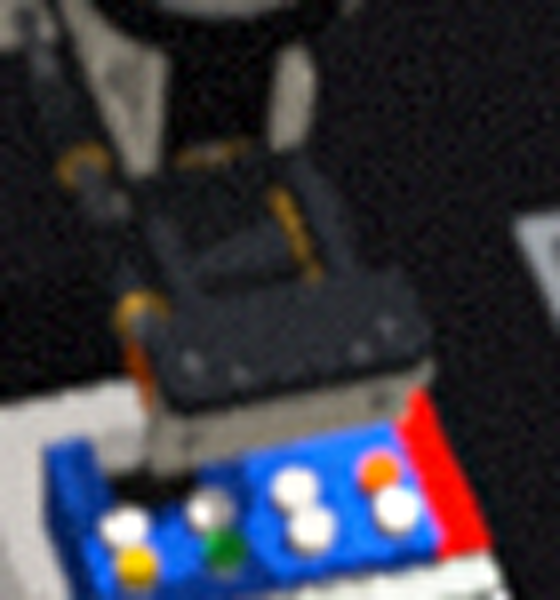

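step_arm([
  [[0.3, 0, 0], 0, 20],
  [[0.3, 0, 0], 0, 20],
  [[0.3, 0, 0], 0, 20],
  [[0.3, 0, 0], 0, 20],
  [[0.3, 0, 0], 0, 20],
  [[0.3, 0, 0], 0, 20],
  [[0.3, 0, 0], 0, 20],
  [[0.3, 0, 0], 0, 20],
])

```text
clock: 30.12
tcp_pos: [0.4909, 0.1054, 0.1027]
tool_rot: [0.697, 0.717, -0.002, 0.0]
contact_force: [-5.9, -8.9, 4.6]
grip_width: 0.0238
```

```bash
python3 -c "from pl import *;st()"
```

```text
t 30.12 tcp [490.9 105.4 102.7] yaw 91.58 z [-0.003  -0.0039 -1.    ] F [-5.9  -8.94  4.58] T [-2.578  1.597 -0.039] g 23.84
```

step_arm([
  [[0.2, 0, 0], 0, 20],
  [[0.2, 0, 0], 0, 20],
  [[0.2, 0, 0], 0, 20],
  [[0, 0, 0], 0, 20],
  [[0, 0, 0], 0, 20],
  [[0, 0, 0], 0, 20],
  [[0, 0, 0], 0, 20],
  [[0, 0, 0], 0, 20],
])

```text
clock: 30.78
tcp_pos: [0.4909, 0.1056, 0.1027]
tool_rot: [0.697, 0.717, -0.003, 0.0]
contact_force: [-6.3, -11.1, 4.8]
grip_width: 0.0241
```

Run:
```python
from ed import *
st();s=bot.snapshot('scene');cv2.imwrite('pics/scene17.png',s[:,:,::-1]);crop(s,330,130,400,205,8,'pics/scene17c.png')
S=lambda a,b:((a+.5)/8-.5+330,(b+.5)/8-.5+130)
```

```text
t 30.78 tcp [490.9 105.6 102.7] yaw 91.56 z [-0.0031 -0.0044 -1.    ] F [ -6.33 -11.06   4.77] T [-2.83   1.563 -0.023] g 24.12
```

View pics/scene17c.png

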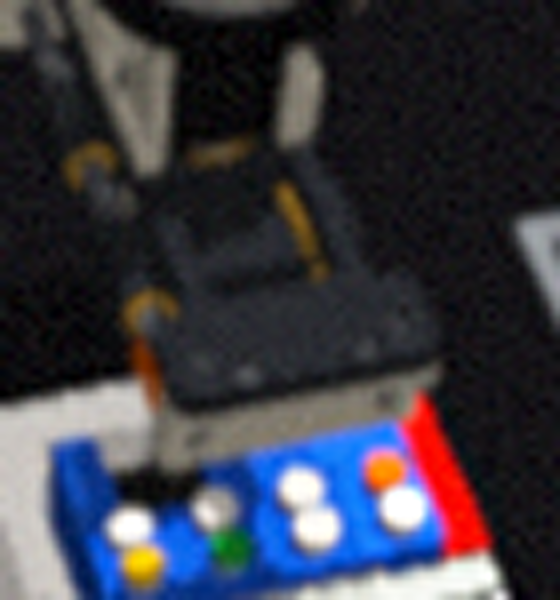

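step_arm([
  [[-0.2, -0.1, 0], 0, 20],
  [[-0.2, -0.1, 0], 0, 20],
  [[-0.3, -0.1, 0], 0, 20],
  [[-0.3, -0.1, 0], 0, 20],
  [[-0.3, 0, 0], 0, 20],
  [[-0.3, 0, 0], 0, 20],
  [[0, 0, 0], 0, 20],
  [[0, 0, 0], 0, 20],
])

```text
clock: 31.5
tcp_pos: [0.4909, 0.1053, 0.1027]
tool_rot: [0.697, 0.717, -0.002, 0.0]
contact_force: [-5.0, -5.9, 1.0]
grip_width: 0.0239
```

```bash
python3 -c "from pl import *;st()"
```

```text
t 31.5 tcp [490.9 105.3 102.7] yaw 91.61 z [-0.0022 -0.0025 -1.    ] F [-5.03 -5.94  0.97] T [-1.842  1.24  -0.031] g 23.93
```

step_arm([
  [[-0.2, -0.1, 0], 0, 20],
  [[-0.2, -0.1, 0], 0, 20],
  [[-0.2, -0.1, 0], 0, 20],
  [[-0.3, 0, 0], 0, 20],
  [[-0.2, 0, 0], 0, 20],
  [[0, 0, 0], 0, 20],
  [[0, 0, 0], 0, 20],
  [[0, 0, 0], 0, 20],
])

```text
clock: 32.17
tcp_pos: [0.4908, 0.1051, 0.1027]
tool_rot: [0.697, 0.717, -0.001, -0.0]
contact_force: [-3.9, -3.3, -1.1]
grip_width: 0.0237
```

```bash
python3 -c "from pl import *;st()"
```

```text
t 32.17 tcp [490.8 105.1 102.7] yaw 91.64 z [-0.0017 -0.0012 -1.    ] F [-3.91 -3.27 -1.08] T [-1.075  1.048  0.034] g 23.7
```

step_arm([
  [[-0.2, -0.1, 0], 0, 20],
  [[-0.2, -0.1, 0], 0, 20],
  [[-0.2, -0.1, 0], 0, 20],
  [[-0.2, 0, 0], 0, 20],
  [[-0.1, 0, 0], 0, 20],
  [[0, 0, 0], 0, 20],
  [[0, 0, 0], 0, 20],
  [[0, 0, 0], 0, 20],
])

```text
clock: 32.83
tcp_pos: [0.4908, 0.105, 0.103]
tool_rot: [0.697, 0.717, -0.0, -0.0]
contact_force: [-4.0, -2.4, -3.7]
grip_width: 0.0234
```

```bash
python3 -c "from pl import *;st()"
```

```text
t 32.83 tcp [490.8 105.  103. ] yaw 91.67 z [-9.e-04 -2.e-04 -1.e+00] F [-4.   -2.45 -3.69] T [-0.692  1.232  0.015] g 23.44
```

step_arm([
  [[-0.2, -0.1, 0], 0, 20],
  [[-0.2, -0.1, 0], 0, 20],
  [[-0.2, -0.1, 0], 0, 20],
  [[-0.2, -0.1, 0], 0, 20],
  [[-0.2, -0.1, 0], 0, 20],
  [[0, -0.1, 0], 0, 20],
  [[0, 0, 0], 0, 20],
  [[0, 0, 0], 0, 20],
])

```text
clock: 33.5
tcp_pos: [0.4907, 0.1046, 0.1033]
tool_rot: [0.697, 0.717, 0.0, -0.0]
contact_force: [-5.7, 1.1, -2.7]
grip_width: 0.024
```

```bash
python3 -c "from pl import *;st()"
```

```text
t 33.5 tcp [490.7 104.6 103.3] yaw 91.69 z [ 2.e-04  8.e-04 -1.e+00] F [-5.7   1.1  -2.69] T [0.184 1.372 0.049] g 24.02
```

step_arm([
  [[0, -0.2, 0], 0, 20],
  [[0, -0.2, 0], 0, 20],
  [[0, -0.2, 0], 0, 20],
  [[0, -0.2, 0], 0, 20],
  [[0, -0.2, 0], 0, 20],
  [[0, 0, 0], 0, 20],
  [[0, 0, 0], 0, 20],
  [[0, 0, 0], 0, 20],
])

```text
clock: 34.17
tcp_pos: [0.4905, 0.104, 0.1036]
tool_rot: [0.697, 0.717, 0.001, 0.0]
contact_force: [-1.7, 0.1, -0.9]
grip_width: 0.0239
```

```bash
python3 -c "from pl import *;st()"
```

```text
t 34.17 tcp [490.5 104.  103.6] yaw 91.65 z [ 1.5e-03  3.0e-04 -1.0e+00] F [-1.67  0.11 -0.89] T [0.064 0.086 0.018] g 23.88
```

Nearly unloaded. Check that the block has not shifted, then withdraw sideways.

step_arm([
  [[0, -0.3, 0], 0, 20],
  [[0, -0.5, 0], 0, 20],
  [[0, -0.5, 0], 0, 20],
  [[0, -0.5, 0], 0, 20],
  [[0, -0.5, 0], 0, 20],
  [[0, -0.5, 0], 0, 20],
  [[0, 0, 0], 0, 20],
  [[0, 0, 0], 0, 20],
])

```text
clock: 34.83
tcp_pos: [0.4869, 0.1039, 0.1032]
tool_rot: [0.697, 0.717, -0.0, 0.0]
contact_force: [1.1, -0.3, 0.3]
grip_width: 0.0237
```

Run:
```python
from ed import *
st();s=bot.snapshot('scene');cv2.imwrite('pics/scene18.png',s[:,:,::-1]);crop(s,330,130,400,205,8,'pics/scene18c.png')
```

```text
t 34.83 tcp [486.9 103.9 103.2] yaw 91.66 z [ 1.e-04 -1.e-04 -1.e+00] F [ 1.12 -0.26  0.29] T [ 0.045 -0.121 -0.003] g 23.66
```

View pics/scene18c.png

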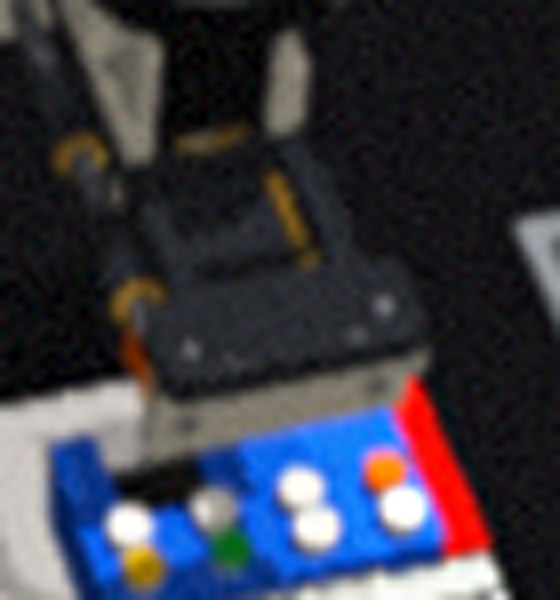

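step_arm([
  [[-0.3, -1, 0], 0, 20],
  [[0, -2, 0], 0, 20],
  [[0, -3, 0], 0, 20],
  [[0, -4, 0], 0, 20],
  [[0, -5, 0], 0, 20],
  [[0, -5, 0], 0, 20],
  [[0, -5, 0], 0, 20],
  [[0, -3, 0], 0, 20],
])

```text
clock: 35.55
tcp_pos: [0.458, 0.1027, 0.1032]
tool_rot: [0.697, 0.717, -0.0, -0.0]
contact_force: [-0.5, -0.9, -0.1]
grip_width: 0.0242
```

```bash
python3 -c "from pl import *;st()"
```

```text
t 35.55 tcp [458.  102.7 103.2] yaw 91.68 z [-4.e-04 -3.e-04 -1.e+00] F [-0.5  -0.87 -0.11] T [ 0.002 -0.053  0.015] g 24.18
```

step_arm([
  [[0, 0, -5], 0, 20],
  [[0, 0, -12], 0, 20],
  [[0, 0, -20], 0, 20],
  [[0, 0, -20], 0, 20],
  [[0, 0, -14], 0, 20],
  [[0, 0, -4], 0, 20],
  [[0, 0, 0], 0, 20],
  [[0, 0, 0], 0, 20],
])

```text
clock: 36.22
tcp_pos: [0.4589, 0.1025, 0.1779]
tool_rot: [0.697, 0.717, -0.0, 0.0]
contact_force: [0.4, -0.3, -1.0]
grip_width: 0.0238
```

Run:
```python
from ed import *
st();s=bot.snapshot('scene');cv2.imwrite('pics/scene19.png',s[:,:,::-1]);crop(s,325,100,400,210,6,'pics/scene19c.png')
s=bot.snapshot('top');cv2.imwrite('pics/top19.png',s[:,:,::-1]);crop(s,230,190,330,265,8,'pics/top19c.png')
p=bot.get_obs()['tcp_pos'];
for n in('scene','top'): print([ (proj(n,p+np.array([0,.001,-d]))).round(1).tolist() for d in(.0892,.0592,.0292)])
```

```text
t 36.22 tcp [458.9 102.5 177.9] yaw 91.64 z [ 0.e+00 -2.e-04 -1.e+00] F [ 0.4  -0.31 -1.  ] T [-0.072 -0.056  0.022] g 23.78
[[347.7, 165.2], [348.3, 157.2], [349.0, 148.9]]
[[282.6, 247.4], [281.0, 247.7], [279.4, 248.0]]
```

View pics/scene19c.png

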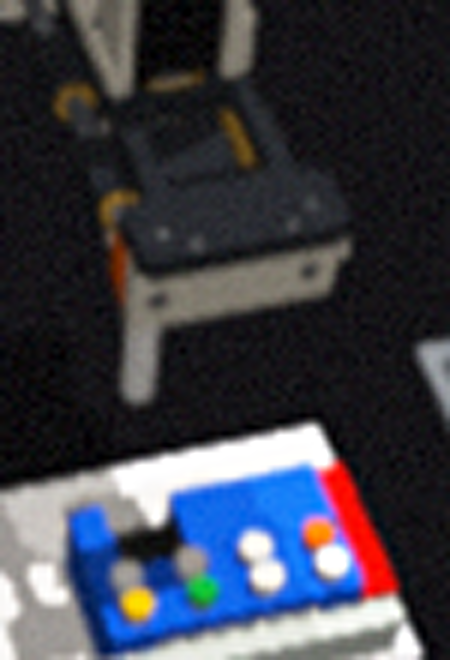

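View pics/top19c.png

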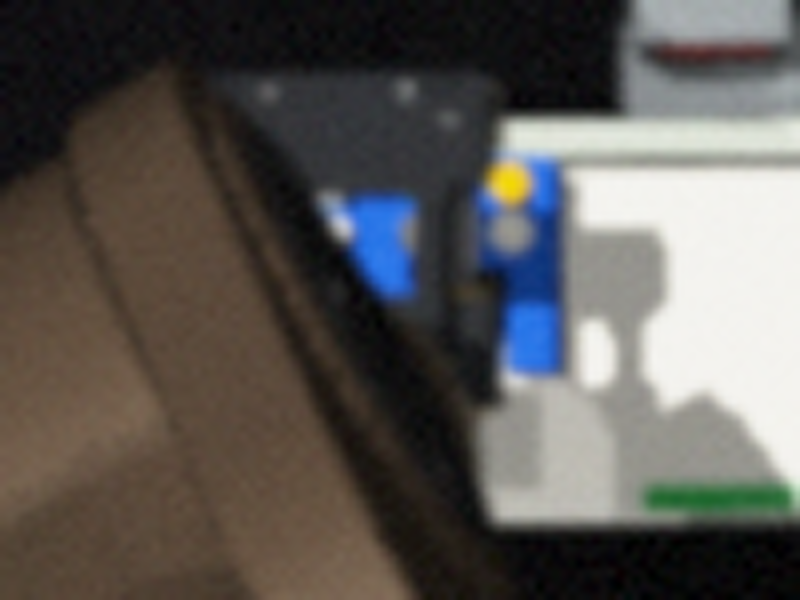

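step_arm([
  [[10, -2, 0], 0, 20],
  [[25, -2, 0], 0, 20],
  [[35, -2, 0], 0, 20],
  [[40, -2, 0], 0, 20],
  [[40, -2, 0], 0, 20],
  [[30, -2, 0], 0, 20],
  [[18, -1, 0], 0, 20],
  [[7.8, 0, 0], 0, 20],
])

```text
clock: 36.98
tcp_pos: [0.4379, 0.3124, 0.1777]
tool_rot: [0.695, 0.719, 0.0, -0.001]
contact_force: [-0.4, -0.6, -0.4]
grip_width: 0.0238
```

step_arm([
  [[0, 0, 0], 0, 20],
  [[0, 0, 0], 0, 20],
  [[0, 0, 0], 0, 20],
  [[0, 0, 0], 0, 20],
  [[0, 0, 0], 0, 20],
  [[0, 0, 0], 0, 20],
  [[0, 0, 0], 0, 20],
  [[0, 0, 0], 0, 20],
])

```text
clock: 37.65
tcp_pos: [0.4401, 0.3078, 0.1783]
tool_rot: [0.697, 0.717, 0.0, 0.0]
contact_force: [0.9, 1.0, -0.9]
grip_width: 0.0238
```

Run:
```python
from ed import *
st();s=bot.snapshot('scene');cv2.imwrite('pics/scene20.png',s[:,:,::-1]);crop(s,385,90,450,190,6,'pics/scene20c.png')
s=bot.snapshot('top');cv2.imwrite('pics/top20.png',s[:,:,::-1]);crop(s,170,200,330,290,5,'pics/top20c.png')
st()
p=bot.get_obs()['tcp_pos'];
for n in('scene','top'): print([ (proj(n,p+np.array([0,.001,-d]))).round(1).tolist() for d in(.0892,.0592,.0292)])
```

```text
t 37.65 tcp [440.1 307.8 178.3] yaw 91.63 z [ 2.e-04 -1.e-04 -1.e+00] F [ 0.88  1.03 -0.91] T [-0.026 -0.083 -0.022] g 23.85
t 37.75 tcp [440.1 308.  178.3] yaw 91.65 z [ 1.e-04  0.e+00 -1.e+00] F [-0.04  0.16  0.23] T [-0.038 -0.07  -0.016] g 23.58
[[421.3, 146.0], [423.8, 137.9], [426.4, 129.5]]
[[196.7, 253.5], [192.2, 254.0], [187.4, 254.4]]
```

View pics/scene20c.png

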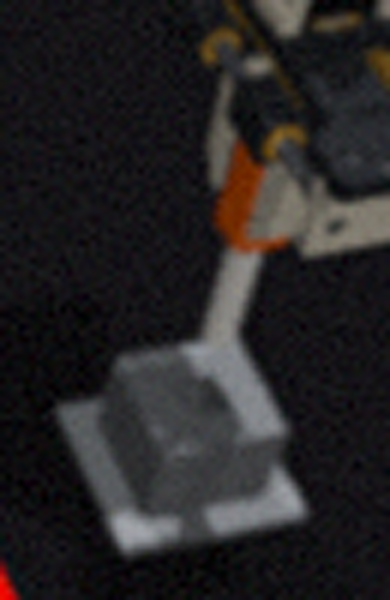

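View pics/top20c.png

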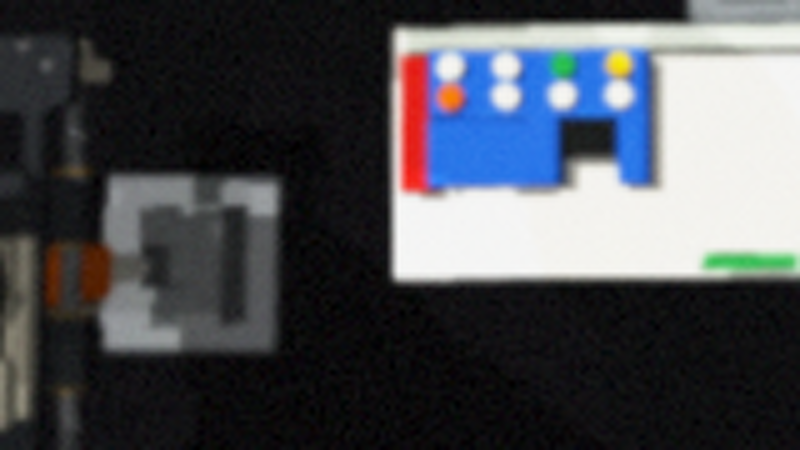

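step_arm([
  [[0, 0, 8], 0, 20],
  [[0, 0, 12], 0, 20],
  [[0, 0, 10], 0, 20],
  [[0, 0, 5], 0, 20],
  [[0, 0, 3], 0, 20],
  [[0, 0, 3], 0, 20],
  [[0, 0, 3], 0, 20],
  [[0, 0, 3], 0, 20],
])

```text
clock: 38.42
tcp_pos: [0.4401, 0.3082, 0.1311]
tool_rot: [0.697, 0.717, 0.0, 0.0]
contact_force: [-0.0, 1.1, -1.4]
grip_width: 0.0239
```

```bash
python3 -c "from pl import *;st()"
```

```text
t 38.42 tcp [440.1 308.2 131.1] yaw 91.66 z [ 3.e-04  2.e-04 -1.e+00] F [-0.04  1.13 -1.37] T [-0.003 -0.072  0.   ] g 23.89
```

In the mouth with no contact force. Continue down.

step_arm([
  [[0, 0, 5], 0, 20],
  [[0, 0, 6], 0, 20],
  [[0, 0, 6], 0, 20],
  [[0, 0, 5], 0, 20],
  [[0, 0, 4], 0, 20],
  [[0, 0, 3], 0, 20],
  [[0, 0, 2], 0, 20],
  [[0, 0, 1], 0, 20],
])

```text
clock: 39.08
tcp_pos: [0.4399, 0.3081, 0.0989]
tool_rot: [0.697, 0.717, -0.0, -0.0]
contact_force: [-0.3, -0.1, 0.4]
grip_width: 0.0234
```

```bash
python3 -c "from pl import *;st()"
```

```text
t 39.08 tcp [439.9 308.1  98.9] yaw 91.67 z [-2.e-04 -1.e-04 -1.e+00] F [-0.26 -0.11  0.39] T [-0.007 -0.137  0.027] g 23.4
```

step_arm([
  [[0, 0, 1], 0, 20],
  [[0, 0, 0.8], 0, 20],
  [[0, 0, 0.6], 0, 20],
  [[0, 0, 0.5], 0, 20],
  [[0, 0, 0.4], 0, 20],
  [[0, 0, 0.4], 0, 20],
  [[0, 0, 0.4], 0, 20],
  [[0, 0, 0], 0, 20],
])

```text
clock: 39.75
tcp_pos: [0.44, 0.3081, 0.0951]
tool_rot: [0.697, 0.717, -0.0, 0.0]
contact_force: [0.8, -0.8, -1.5]
grip_width: 0.0238
```

```bash
python3 -c "from pl import *;st()"
```

```text
t 39.75 tcp [440.  308.1  95.1] yaw 91.66 z [-0.e+00 -1.e-04 -1.e+00] F [ 0.76 -0.77 -1.54] T [-0.029 -0.098  0.   ] g 23.78
```

step_arm([
  [[0, 0, 0.2], 0, 20],
  [[0, 0, 0.2], 0, 20],
  [[0, 0, 0.2], 0, 20],
  [[0, 0, 0.2], 0, 20],
  [[0, 0, 0.2], 0, 20],
  [[0, 0, 0.2], 0, 20],
  [[0, 0, 0], 0, 20],
  [[0, 0, 0], 0, 20],
])

```text
clock: 40.42
tcp_pos: [0.44, 0.3082, 0.0941]
tool_rot: [0.697, 0.717, 0.0, 0.0]
contact_force: [-1.3, -0.4, 5.0]
grip_width: 0.0241
```

```bash
python3 -c "from pl import *;st()"
```

```text
t 40.42 tcp [440.  308.2  94.1] yaw 91.67 z [ 2.e-04  0.e+00 -1.e+00] F [-1.34 -0.37  4.95] T [-0.273  0.189  0.039] g 24.09
```

Foot is on the socket floor (5 N up). Back off slightly and open.

step_arm([
  [[0, 0, -0.4], 0, 23],
  [[0, 0, 0], 0, 25],
  [[0, 0, 0], 0, 27],
  [[0, 0, 0], 0, 30],
  [[0, 0, 0], 0, 40],
  [[0, 0, 0], 0, 55],
  [[0, 0, 0], 0, 75],
  [[0, 0, 0], 0, 91.8],
], grip_force=10)

```text
clock: 41.08
tcp_pos: [0.44, 0.3081, 0.0943]
tool_rot: [0.697, 0.717, 0.0, 0.0]
contact_force: [0.2, 0.2, -0.5]
grip_width: 0.0518
```

step_arm([
  [[0, 0, 0], 0, 91.8],
  [[0, 0, 0], 0, 91.8],
  [[0, 0, 0], 0, 91.8],
  [[0, 0, 0], 0, 91.8],
  [[0, 0, -3], 0, 91.8],
  [[0, 0, -8], 0, 91.8],
  [[0, 0, -15], 0, 91.8],
  [[0, 0, -20], 0, 91.8],
])

```text
clock: 41.75
tcp_pos: [0.4394, 0.3076, 0.1404]
tool_rot: [0.697, 0.717, -0.001, -0.0]
contact_force: [0.2, -0.0, -0.6]
grip_width: 0.0918
```

Run:
```python
from ed import *
st();s=bot.snapshot('scene');cv2.imwrite('pics/scene21.png',s[:,:,::-1]);crop(s,320,90,450,215,5,'pics/scene21c.png')
```

```text
t 41.75 tcp [439.4 307.6 140.4] yaw 91.68 z [-0.0018 -0.0012 -1.    ] F [ 0.21 -0.01 -0.55] T [-0.034 -0.128 -0.008] g 91.8
```

View pics/scene21c.png

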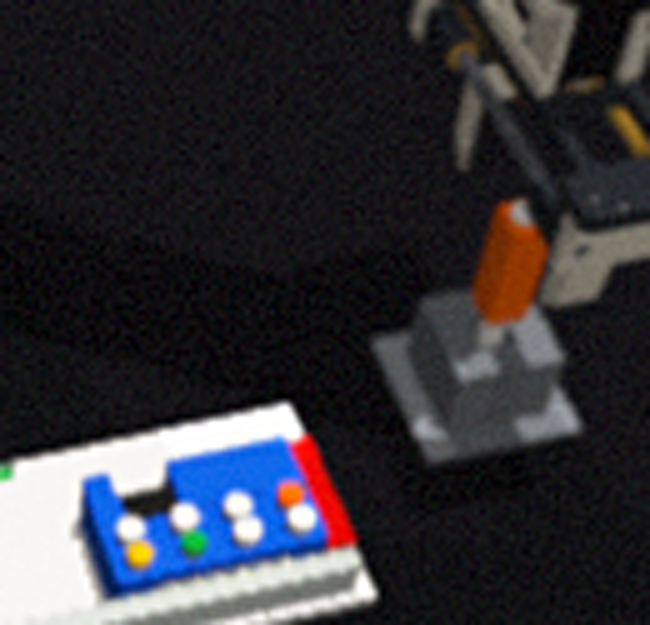

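Stick stands upright in the socket, block is against the red stop. Raise clear and do the final check.

step_arm([
  [[0, 0, -25], 0, 91.8],
  [[0, 0, -30], 0, 91.8],
  [[0, 0, -25], 0, 91.8],
  [[10, -10, -15], 0, 91.8],
  [[30, -10, 0], 0, 91.8],
  [[30, -5, 0], 0, 91.8],
  [[15, 0, 0], 0, 91.8],
  [[0, 0, 0], 0, 91.8],
])

```text
clock: 42.47
tcp_pos: [0.4108, 0.3963, 0.2364]
tool_rot: [0.695, 0.719, 0.001, -0.001]
contact_force: [0.0, 0.1, -0.1]
grip_width: 0.0919
```

Run:
```python
from ed import *
st()
im={n:bot.snapshot(n) for n in('top','scene')}
for n in im: cv2.imwrite(f'pics/{n}22.png',im[n][:,:,::-1])
crop(im['top'],240,190,340,265,8,'pics/top22c.png')
X=lambda a,b:((a+.5)/8-.5+240,(b+.5)/8-.5+190)
```

```text
t 42.47 tcp [410.8 396.3 236.4] yaw 91.93 z [-0.      0.0033 -1.    ] F [ 0.01  0.1  -0.12] T [ 0.007 -0.058 -0.007] g 91.91
```

View pics/top22c.png

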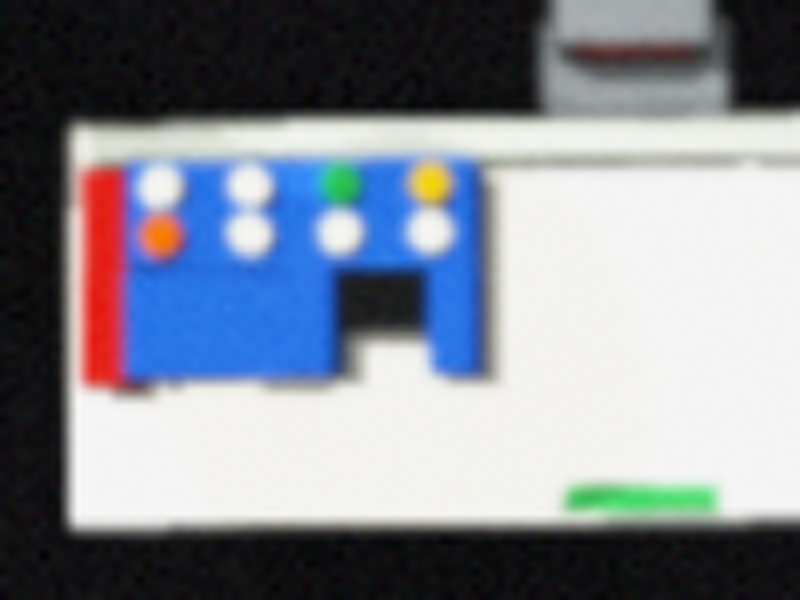

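View pics/top22.png

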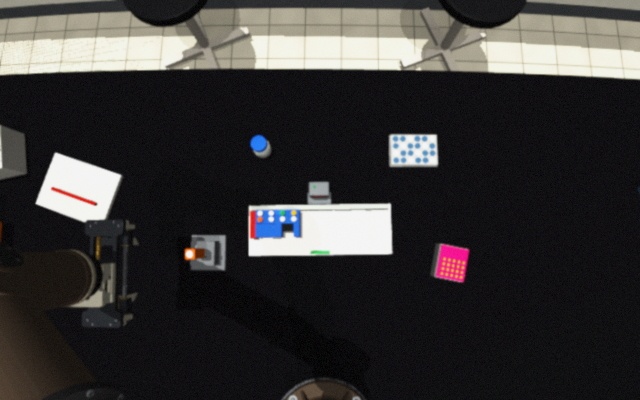

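View pics/scene22.png

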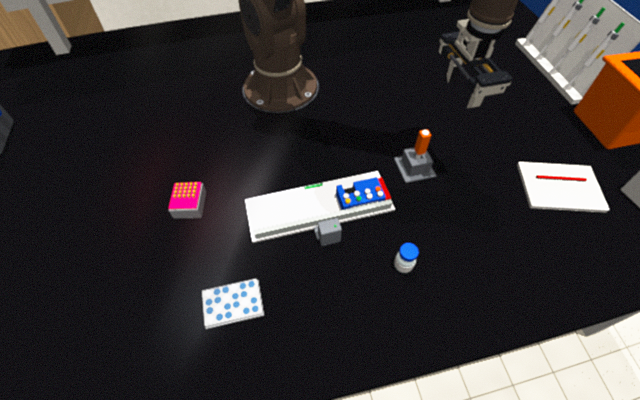

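Run:
```python
from bl import *
im=cv2.imread('pics/top22.png')[:,:,::-1].copy()
X=lambda a,b:((a+.5)/8-.5+240,(b+.5)/8-.5+190)
E=edges('top',im,bl,[(X(480,165),X(483,372)),(X(125,160),X(478,157)),(X(125,380),X(335,378))],.048,1.5)
for e in E: print(e[0].round(4),np.degrees(np.arctan2(e[1][1],e[1][0])).round(2),e[2])
o=np.array([.5235,.019]);a=np.radians(1.6);x=np.array([np.cos(a),np.sin(a)]);y=np.array([-x[1],x[0]])
for q in (inter(E[0],E[1]),inter(E[0],E[2])): print('local',((q-o)@x*1e3).round(1),((q-o)@y*1e3).round(1))
for n in('top','scene'):
    a0=cv2.imread(f'pics/{n}0.png').astype(int);b=cv2.imread(f'pics/{n}22.png').astype(int)
    for nm,p in(('tipbox',{'top':(450,262),'scene':(187,200)}),('plate',{'top':(413,150),'scene':(233,302)}),('jar',{'top':(261,146),'scene':(405,258)})):
        u,v=p[n]; A=a0[v-22:v+22,u-35:u+35].mean(2).astype(np.float32);B=b[v-22:v+22,u-35:u+35].mean(2).astype(np.float32)
        print(n,nm,'shift px',np.round(cv2.phaseCorrelate(A,B)[0],2))
```

```text
[0.5188 0.067 ] 1.17 83
[0.5506 0.1276] -87.8 103
[0.4837 0.1406] -89.06 84
local 30.8 47.9
local -37.2 48.4
top tipbox shift px [0.04 0.53]
top plate shift px [-0.01  0.43]
top jar shift px [-0.06  0.57]
scene tipbox shift px [-0.02  0.44]
scene plate shift px [-0.06  0.52]
scene jar shift px [-0.03  0.41]
```

Run:
```python
from bl import *
red=lambda b:(b[:,:,0]>140)&(b[:,:,1]<90)&(b[:,:,2]<90)
im=cv2.imread('pics/top22.png')[:,:,::-1].copy(); im0=cv2.imread('pics/top0.png')[:,:,::-1].copy()
X=lambda a,b:((a+.5)/8-.5+240,(b+.5)/8-.5+190)
T=lambda x,y:((x+.5)/5-.5+240,(y+.5)/5-.5+175)
f=lambda e,x:(e[0][1]+e[1][1]/e[1][0]*(x-e[0][0])).round(4)
l=edges('top',im,bl,[(X(126,270),X(126,375))],.048,1.5)[0]; r=edges('top',im0,red,[(T(85,185),T(85,315))],.038,1.5)[0]
tr=edges('top',im,bl,[(X(480,165),X(483,372))],.048,1.5)[0]
print('lead edge y at x=.50',f(l,.5),'trail',f(tr,.5),'stop face',f(r,.5), l[2],r[2])
im=cv2.imread('pics/scene22.png')[:,:,::-1]; crop(im,330,165,400,215,11,'pics/scene22c.png')
```

```text
lead edge y at x=.50 0.1766 trail 0.0667 stop face 0.1778 41 83
```

View pics/scene22c.png

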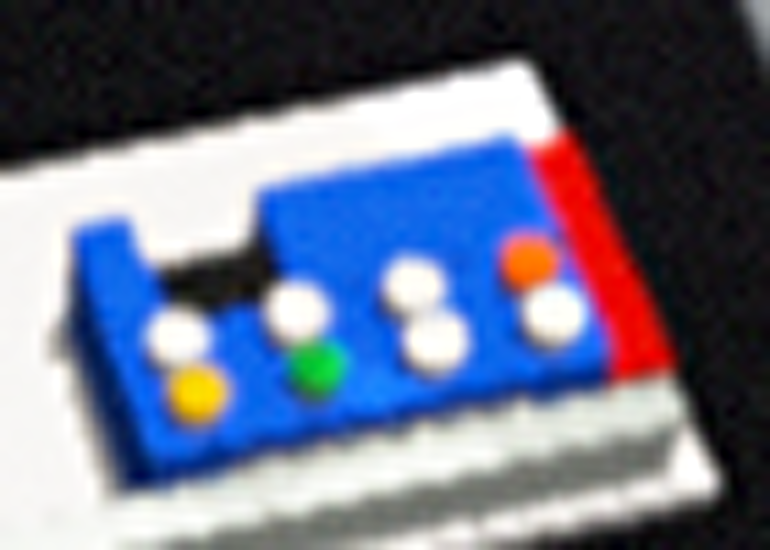

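Run:
```python
from h import *
hsv=lambda b:cv2.cvtColor(b,cv2.COLOR_BGR2HSV)
for f in('scene17','scene18','scene22'):
    im=cv2.imread(f'pics/{f}.png')[165:215,330:400]; b=cv2.resize(im,None,fx=8,fy=8,interpolation=2); h=hsv(b)
    o=((h[:,:,0]<20)&(h[:,:,0]>4)&(h[:,:,1]>120)&(h[:,:,2]>140)).astype(np.uint8); o[:,:330]=0
    g=((h[:,:,0]>45)&(h[:,:,0]<85)&(h[:,:,1]>120)&(h[:,:,2]>60)).astype(np.uint8); g[:150]=0
    out=[]
    for m in(o,g):
        cs,_=cv2.findContours(m,0,1);k=max(cs,key=cv2.contourArea);c,r=cv2.minEnclosingCircle(k);M=cv2.moments(k);out+=[round(M['m10']/M['m00']/8,2),round(M['m01']/M['m00']/8,2),round(r/8,2)]
    print(f,out)
```

```text
scene17 [48.11, 24.04, 2.29, 28.85, 33.53, 2.59]
scene18 [48.1, 24.07, 2.31, 28.81, 33.57, 2.49]
scene22 [48.11, 24.09, 2.27, 28.72, 33.52, 2.55]
```

The tubes have not moved (under 0.1 px, about 0.2 mm) since the block was pressed against the stop, so the block stayed home. Handing in.

```bash
python3 -c "
from bench import bot
print(bot.sign_off())"
```

```text
the job is handed in; nothing more can be done
None
```

I handed the job in at about 42.6 s. The block is home against the red stop and flat on the rail, and the stick is upright back in its stand.

- **Pressing flat:** While I pressed, the block first swung onto its trailing corner, and 6–7 N did not square it. I moved the stick about 4.5 mm forward in the pocket while still pressing. That brought the block flat: its leading edge read 1.73° against about 1.6° for the track.
- **Feed:** Readings between moves showed about 5–7 N of press, with one at 4.6 N. Feed force was about 5–8 N, rising to 11 N at the stop. The highest press reading was 7.4 N, while pressing flat. Forces were only read between moves, so I did not see brief peaks.
- **Reaching the stop:** The feed force rose with almost no further motion. I eased off both forces before withdrawing the stick sideways.
- **Stand:** The stick's foot met the socket floor at 5 N, then I opened the gripper and moved the arm clear.

Last checks:
- **Block stayed put:** Its tubes shifted at most about 0.1 px between the final press and the last picture.
- **Home position:** In the top camera the block's leading edge reads 1.2 mm short of the stop face. Its trailing end reads about 2 mm short in track coordinates. Both are within the roughly 2 mm calibration error, and I trusted the contact force for the stop.
- **Flatness:** The block's edges fitted between 0.9° and 2.2° against the track's 1.6°. That spread is picture noise, so the final flatness is confirmed only to about half a degree.
- **Tip box, well plate and jar:** All three gave the same offset of about 0.5 px down the image in both cameras. I put that down to the comparison method, so I found no sign that any of them moved.

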